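# Stack the culture dishes for the microscope class

### The job

Get the culture dishes ready for the microscope class: on the blue stand, stack the brown dish at the bottom, the red one on it and the cream one on top, and put the spoiled green dish by itself on the black stand. Nest every dish level inside the rim of what is below it, keep the dishes upright all the while, let go of them, and leave the oil bottle, the slide box and the white-capped jar where they are.

Things in the scene. Friction and masses are not known exactly. Their poses are not given: they have to be found in the camera images.
- brown_dish_center (a point): closed round culture dish, dark brown, pale bands; 56 mm diameter, 36 mm tall, 40 to 85 g. Top face 33 mm above the underside, ringed by a pale rim 3 mm high, 52 mm inside. Foot below: 40 mm diameter, 3 mm deep; drops inside the rim of the dish or stand below with 6 mm play all round, so stacked dishes rise 33 mm each. Point: its centre, 18 mm above its underside; z up its axis
- red_dish_center (a point): closed round culture dish, red, pale bands; 56 mm diameter, 36 mm tall, 40 to 85 g. Top face 33 mm above the underside, ringed by a pale rim 3 mm high, 52 mm inside. Foot below: 40 mm diameter, 3 mm deep; drops inside the rim of the dish or stand below with 6 mm play all round, so stacked dishes rise 33 mm each. Point: its centre, 18 mm above its underside; z up its axis
- cream_dish_center (a point): closed round culture dish, cream yellow, pale bands; 56 mm diameter, 36 mm tall, 40 to 85 g. Top face 33 mm above the underside, ringed by a pale rim 3 mm high, 52 mm inside. Foot below: 40 mm diameter, 3 mm deep; drops inside the rim of the dish or stand below with 6 mm play all round, so stacked dishes rise 33 mm each. Point: its centre, 18 mm above its underside; z up its axis
- green_dish_center (a point): closed round culture dish, green, pale bands; 56 mm diameter, 36 mm tall, 40 to 85 g. Top face 33 mm above the underside, ringed by a pale rim 3 mm high, 52 mm inside. Foot below: 40 mm diameter, 3 mm deep; drops inside the rim of the dish or stand below with 6 mm play all round, so stacked dishes rise 33 mm each. Point: its centre, 18 mm above its underside; z up its axis
- blue_stand_seat (a point): blue round stand, fixed: a flange 76 mm across, 6 mm thick, carrying a drum 56 mm across; 23 mm tall in all. Flat seat on top, 20 mm above the bench, ringed by a 3 mm rim (52 mm inside) like the dishes'. Point: centre of the seat, 20 mm above the bench; z up. A dish nested here has its centre 18 mm above this point
- black_stand_seat (a point): black round stand, fixed: a flange 76 mm across, 6 mm thick, carrying a drum 56 mm across; 23 mm tall in all. Flat seat on top, 20 mm above the bench, ringed by a 3 mm rim (52 mm inside) like the dishes'. Point: centre of the seat, 20 mm above the bench; z up. A dish nested here has its centre 18 mm above this point
- oil_bottle_center (a point): bystander: small amber bottle of immersion oil with a black cap, 30 mm in diameter, 58 mm tall, loose on the bench; this point: its centre, 29 mm above its underside
- slide_box_center (a point): bystander: closed slide box, orange lid on a grey base, 82 x 34 x 31 mm, loose on the bench, its length along its x; this point: its centre, 15.5 mm above the bench
- stain_jar_center (a point): bystander: small jar of pale clear glass with a white cap, 42 mm in diameter, 50 mm tall, loose on the bench; this point: its centre, 25 mm above its underside
There are look-alikes about, which are no part of the job. What is meant by the part that bears cream_dish_center is not pink, and is the smaller of those in its own colour.

How it is judged:
By the outcome, as a careful person would: the job done as asked, in the order asked, and still so for the second after the job is handed in, with the robot touching nothing.
It also fails if it takes over 102 s, if anything falls off the work surface, if the arm or the gripper's body presses on something with over 40 N, if the wrist force passes 120 N, or if a joint passes its speed limit or range.

### The arm

A 6-joint arm with a two-finger parallel gripper is mounted at the origin on the work surface. World frame = base frame: x ahead of the robot, y to its left, z up, the work surface at z = 0. Lengths are in m, angles in rad, forces in N, time in s.
With the tool pointing down it reaches from about 0.375 to 0.9 m from the base axis. Payload 3.1 kg.
Tool frame: the origin (TCP) lies midway between the tips of the shut fingers; the grasp point (between the pads) lies 19 mm behind it; x points along the fingers, z is the direction in which the jaws open and shut, and the axes are right-handed (so a half turn about x gives the same grasp; the last joint's range is limited). The gripper opens to 85 mm and grips with 20 to 120 N. Pads are 22 mm wide; open, the fingers measure 114 mm over their backs; the gripper's body (76 mm by 85 mm) begins 54 mm behind the grasp point. The pads swing forward as they close: fully open they stand 13 mm farther back than shut.
Start: joints at [-1.351, 0.527, 1.433, -0, 1.181, -0.178], TCP at [0.243, -0.576, 0.231] pointing down, gripper open.
Joint ranges: [-3.08, 3.08], [-0.75, 2.2], [0.22, 2.44], [-1.43, 4.57], [0, 2.65], [-2.85, 2.85]. Speed limits (rad/s): [2.79, 2.79, 3.14, 3.14, 3.14, 3.14].

### API

Orientations are given as a unit quaternion [x, y, z, w].
In Python, from station import telemetry, optics, manip gives the robot as it stands.
- The arm moves only by the tool step_arm, never from a script. Its argument "commands" is a list of rows, each a list of 4 numbers: the shift along the tool's x, y, z in m, then the turn about the tool's x in rad. A call has 1 to 8 rows; each row is the pose to reach, as a shift and turn from the pose measured when the call began, along the tool's axes at that moment; what a row does not reach only later rows make up. A row lasts 1/12 s, in which the tool goes at most 41.7 mm and 7.16 degrees, less where a joint would pass 70% of its speed; a pose out of reach is approached as far as the arm can. A call with a gripper value outside its range is refused whole. "jaw" is the finger opening in m, from 0 to 0.0854, set as the call begins (left out, the last holds). The fingers move at their own pace and stop on an object; "grip_force" is the grip in N (left out, the last holds). Time passes only in rows, so rows that repeat a pose let the fingers close. It gives the time, the measured TCP pose, the force and the opening at its end, in the units of the state.
- telemetry.sense(): the state, without advancing time (a new reading comes with each control period).
- optics.snapshot(name): name is "scene" or "top" or "wrist"; returns the picture (480x640x3 uint8, red, green, blue); there is no depth.
- optics.camera_params(name): a dict with "mtx" (3x3 intrinsics, pixels), "k1" (the pictures are not rectified: a ray, as slopes to the right and down, at radius r is drawn at 1 + k1 r^2 times it, then the intrinsics apply), "origin" and "attitude" of the camera in the world. Camera axes: x right, y down, z forward; pixel columns grow to the right and rows downward; lengths in m; the calibration is good to about 2 mm. A picture is of the moment at which its call begins: read the wrist's pose just before it. camera_params takes no time and is no camera call; for the wrist camera it gives the pose at the moment of the call.
- manip.sign_off(): hands the job in, once; it reports no verdict.
The state is a dict: "t": time; "q": joint angles; "qd": joint speeds; "tau": joint torques, N m; "tcp_pos": TCP position; "tool_rot": TCP orientation; "force": force on the tool from outside, world axes, zero at the start; "ft_torque": the same for the moment, N m; "finger_gap": opening from 0.0 (shut) to 1.0 (fully open).
Only numpy, scipy, OpenCV 4.12 (cv2) and the standard library are available. Lean on these libraries where they do the work, as an engineer would, in place of code of your own. Each camera call takes 0.05 s, during which the arm holds its last target.

## Working session

There is one attempt and no reset: what is moved stays moved. The work goes in short steps, Python scripts to look and compute and a tool call to move; the robot and the scene stay as the last step left them, time stands still between calls to the robot, and variables do not carry over. Pictures are saved under pics/ and viewed, and the job is handed in when it is done.

Besides the shell and the picture viewer there is one more tool, called after "Call:" as a command line: name --pt "numbers of a row" for each row, then --argument value for the rest. step_arm: Moves the arm, as the interface text tells. Its arguments: {"type":"object","properties":{"commands":{"type":"array","items":{"type":"array","items":{"type":"number"}}},"jaw":{"type":"number"},"grip_force":{"type":"number"}},"required":["commands"]}

```bash
ls; mkdir -p pics
python3 - <<'E'
from station import telemetry, optics, manip
import cv2
s=telemetry.sense(); print(s)
for n in("scene","top","wrist"):
    p=optics.camera_params(n); print(n,p)
    cv2.imwrite(f"pics/a_{n}.png",cv2.cvtColor(optics.snapshot(n),cv2.COLOR_RGB2BGR))
E
```

```text
pics
{'t': 0.0, 'q': array([-1.35051556e+00,  5.28487137e-01,  1.43391735e+00, -1.50589462e-05,
        1.18137281e+00, -1.78508380e-01]), 'qd': array([-0.00012484, -0.00126295,  0.00116819, -0.00082709, -0.00013678,
        0.00030165]), 'tau': array([ 1.18756234e-04, -4.42347980e+01, -1.78027618e+01, -2.05783786e-04,
        8.42753565e-03,  3.03657941e-06]), 'tcp_pos': array([ 0.24254827, -0.57523762,  0.23031594]), 'tool_rot': array([ 0.39158453,  0.58969293, -0.39052237,  0.58857122]), 'force': array([-0.90973305, -0.1606513 ,  0.93784187]), 'ft_torque': array([-0.01892136,  0.06133997,  0.0237847 ]), 'finger_gap': 1.0028234671644176}
scene {'mtx': array([[510.87715188,   0.        , 315.39559536],
       [  0.        , 510.87715188, 241.10822738],
       [  0.        ,   0.        ,   1.        ]]), 'k1': 0.02444363192666982, 'origin': array([0.86386609, 0.71531281, 0.7326666 ]), 'attitude': array([ 0.19894165,  0.88364941, -0.41246037, -0.09727472])}
top {'mtx': array([[483.36927048,   0.        , 326.00522105],
       [  0.        , 483.36927048, 244.51000505],
       [  0.        ,   0.        ,   1.        ]]), 'k1': 0.01060115547392468, 'origin': array([ 0.32864436, -0.0183108 ,  0.85676966]), 'attitude': array([ 0.71865609, -0.68673176,  0.0739915 , -0.08036276])}
wrist {'mtx': array([[351.99170125,   0.        , 317.79801802],
       [  0.        , 351.99170125, 239.28809672],
       [  0.        ,   0.        ,   1.        ]]), 'k1': -0.002355451136480243, 'origin': array([ 0.31779106, -0.54502071,  0.37235307]), 'attitude': array([ 0.82280535, -0.54563622, -0.08855729,  0.13202304])}
```

View pics/a_scene.png

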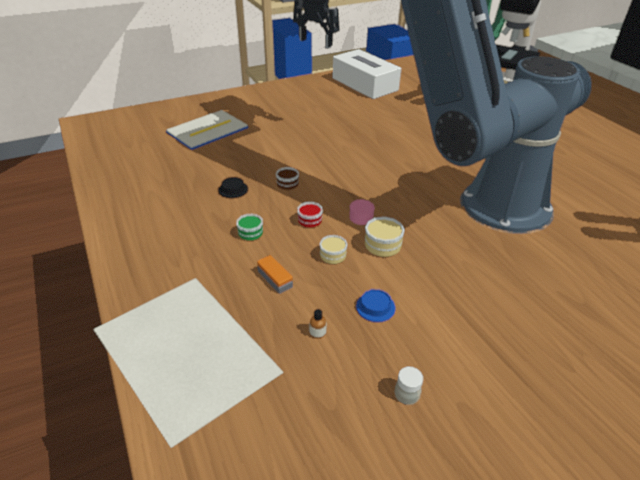

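View pics/a_top.png

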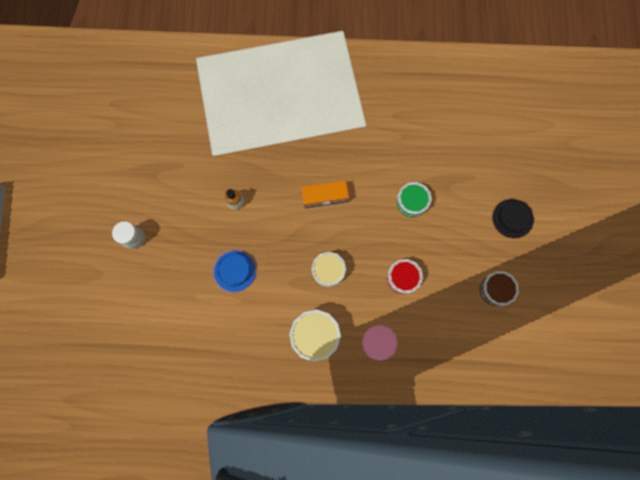

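View pics/a_wrist.png

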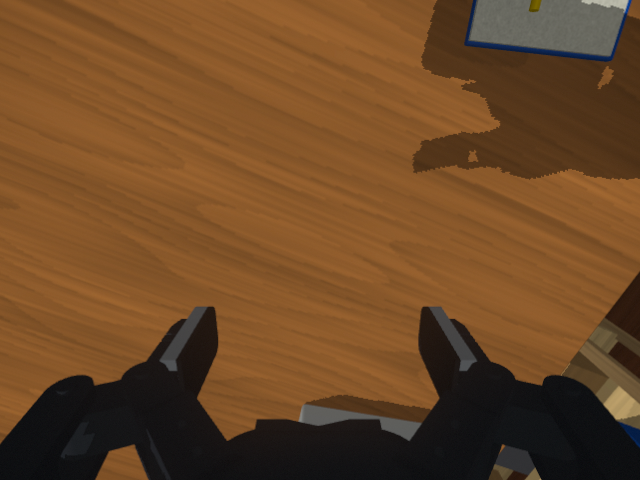

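Candidates in the top view:
- **Cream dish:** small cream (329,269), large cream (315,335) and pink (380,343). The description picks the small cream one.
- **Red, green and brown dishes:** (405,276), (414,199) and (500,289). Each is the only one of its colour, apart from the pink near the red.
- **Stands:** blue (235,271) and black (513,218). The black bottle cap and the shelf items are not stands.

Next I'll measure.

```bash
cat > h.py <<'E'
from station import telemetry, optics, manip
import cv2, numpy as np
from scipy.spatial.transform import Rotation as R
def ray(p,uv):
    uv=np.asarray(uv,float); K=p["mtx"]
    d=np.array([(uv[0]-K[0,2])/K[0,0],(uv[1]-K[1,2])/K[1,1]]); s=d.copy()
    for _ in range(20): s=d/(1+p["k1"]*(s@s))
    return np.array(p["origin"]),R.from_quat(p["attitude"]).apply([s[0],s[1],1.])
def onplane(p,uv,z):
    o,d=ray(p,uv); return o+d*(z-o[2])/d[2]
def proj(p,X):
    c=R.from_quat(p["attitude"]).inv().apply(np.asarray(X)-p["origin"]); s=c[:2]/c[2]
    s=s*(1+p["k1"]*(s@s)); return p["mtx"][:2,:2]@s+p["mtx"][:2,2]
def tri(p1,u1,p2,u2):
    o1,d1=ray(p1,u1);o2,d2=ray(p2,u2);d1/=np.linalg.norm(d1);d2/=np.linalg.norm(d2)
    A=np.c_[d1,-d2];t=np.linalg.lstsq(A,o2-o1,rcond=None)[0]
    a=o1+d1*t[0];b=o2+d2*t[1];return (a+b)/2,np.linalg.norm(a-b)
def blob(img,mask,seed,r):
    m=np.zeros(mask.shape,np.uint8);cv2.circle(m,seed,r,255,-1);m&=mask
    n,l,st,c=cv2.connectedComponentsWithStats(m)
    k=1+np.argmax(st[1:,4]); ct=max(cv2.findContours((l==k).astype(np.uint8),cv2.RETR_EXTERNAL,cv2.CHAIN_APPROX_NONE)[0],key=cv2.contourArea)
    e=cv2.fitEllipse(cv2.convexHull(ct)) 
    return np.array(e[0]),e[1],st[k,4]
E
python3 - <<'E'
from h import *
for n,x0,y0,x1,y1 in(("top",190,170,550,380),("scene",180,150,440,420)):
    im=cv2.imread(f"pics/a_{n}.png")[y0:y1,x0:x1]
    cv2.imwrite(f"pics/b_{n}.png",cv2.resize(im,None,fx=2.2,fy=2.2,interpolation=cv2.INTER_CUBIC))
T=optics.camera_params("top");S=optics.camera_params("scene")
it=cv2.imread("pics/a_top.png");isc=cv2.imread("pics/a_scene.png")
rng={"red":lambda h,s,v:((h<6)|(h>174))&(s>170)&(v>60),"green":lambda h,s,v:(h>45)&(h<90)&(s>120),
"cream":lambda h,s,v:(h>20)&(h<35)&(s>60)&(s<160)&(v>120),"brown":lambda h,s,v:(v<75)&(s>90),"blue":lambda h,s,v:(h>100)&(h<125)&(s>150),"black":lambda h,s,v:v<45,"orange":lambda h,s,v:(h>5)&(h<17)&(s>225)&(v>150),"white":lambda h,s,v:(s<40)&(v>150),"pink":lambda h,s,v:(h>150)&(h<175)&(s>70)&(s<200)}
sd={"red":((405,276),(310,211),.033),"green":((414,199),(250,222),.033),"cream":((329,269),(333,243),.033),"brown":((500,289),(287,174),.033),"blue":((235,271),(376,300),.01),"black":((513,218),(233,186),.01),"orange":((325,193),(275,272),.03),"white":((123,232),(409,377),.05),"pink":((380,343),(362,211),.03),"bigcream":((315,335),(384,232),.05)}
for k,(a,b,z) in sd.items():
    f=rng["cream" if k=="bigcream" else k]
    o=[]
    for im,s in((it,a),(isc,b)):
        h=cv2.cvtColor(im,cv2.COLOR_BGR2HSV).astype(int)
        m=(f(*[h[...,i] for i in range(3)])*255).astype(np.uint8)
        o.append(blob(im,m,s,28 if k in("orange","bigcream") else 24))
    X,g=tri(T,o[0][0],S,o[1][0])
    print(k,o[0][0].round(1),np.round(o[0][1],1),o[1][0].round(1),np.round(o[1][1],1),"tri",X.round(4),"gap",round(g,4),"plT",onplane(T,o[0][0],z)[:2].round(4),"plS",onplane(S,o[1][0],z)[:2].round(4))
E
```

```text
red [404.9 275.6] [26.4 27.7] [309.6 209.5] [ 9.7 19.4] tri [ 0.4619 -0.1439  0.0356] gap 0.0014 plT [ 0.463  -0.1447] plS [ 0.46   -0.1465]
green [414.2 197.5] [25.2 26.7] [249.2 221.9] [10.9 21. ] tri [ 0.6032 -0.159   0.0352] gap 0.0009 plT [ 0.6044 -0.1596] plS [ 0.6021 -0.1613]
cream [328.3 268.2] [28.4 29.2] [333.2 243.9] [13.8 22.7] tri [ 0.4687 -0.0121  0.0352] gap 0.0016 plT [ 0.4698 -0.0125] plS [ 0.4669 -0.0139]
brown [500.8 287.8] [26.4 29.2] [286.9 173.6] [ 7.4 17.9] tri [ 0.4487 -0.307   0.0353] gap 0.0009 plT [ 0.4494 -0.3081] plS [ 0.447  -0.3099]
blue [234.3 270.8] [38.9 40.5] [375.2 305.7] [30.7 37.5] tri [0.462  0.1554 0.0047] gap 0.0011 plT [0.4616 0.154 ] plS [0.4645 0.1598]
black [512.8 217.9] [36.7 39.3] [232.5 187.6] [19.3 28. ] tri [ 0.5822 -0.343   0.008 ] gap 0.001 plT [ 0.5811 -0.342 ] plS [ 0.5832 -0.3407]Traceback (most recent call last):
  File "<stdin>", line 16, in <module>
  File "h.py", line 22, in blob
    e=cv2.fitEllipse(cv2.convexHull(ct))
cv2.error: OpenCV(4.12.0) /io/opencv/modules/imgproc/src/shapedescr.cpp:361: error: (-201:Incorrect size of input array) There should be at least 5 points to fit the ellipse in function 'fitEllipseNoDirect'
```

View pics/b_top.png

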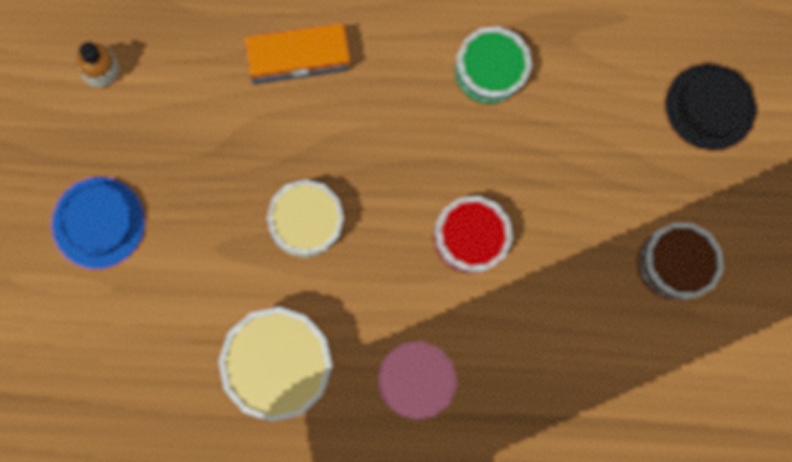

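View pics/b_scene.png

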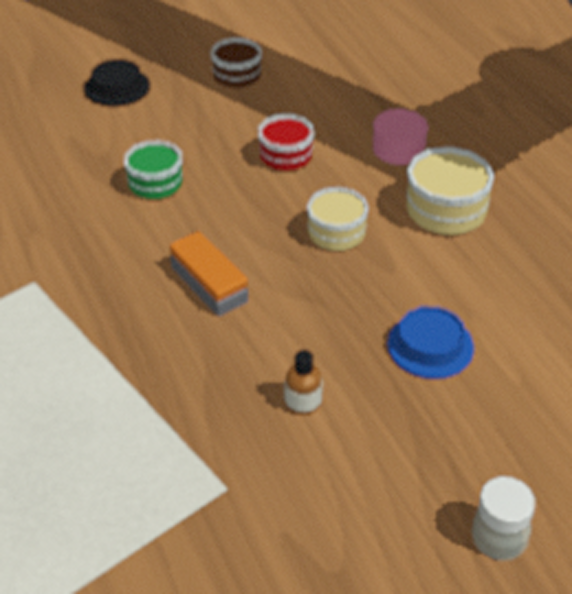

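The top crop, at 2.2x, shows the small cream dish at (305,218). Its top is 28 px across, against about 40 px for the large cream one at (275,362), and the pink (418,380) is plainly different. Triangulated lid heights are about 35 mm against 33 mm expected, and the two views agree within 1.6 mm, so the measurements hold. Next is a go-to helper.

```bash
cat >> h.py <<'E'
def go(P,z=None):
    s=telemetry.sense();r=R.from_quat(s["tool_rot"]);d=np.array(P)-s["tcp_pos"]
    print("t",round(s["t"],2),"tcp",s["tcp_pos"].round(4),"gap",round(s["finger_gap"],3),"q",s["q"].round(2),"F",s["force"].round(1))
    print("axes x",r.apply([1,0,0]).round(3),"jaw",r.apply([0,0,1]).round(3)); print("delta tool",r.inv().apply(d).round(4))
E
python3 -c "
from h import *
go([.449,-.3075,.15])"
```

```text
t 0.15 tcp [ 0.2426 -0.5754  0.2306] gap 0.999 q [-1.35  0.53  1.43 -0.    1.18 -0.18] F [-0.6 -0.1 -0.2]
axes x [-0.     0.002 -1.   ] jaw [ 0.388 -0.922 -0.002]
delta tool [ 0.0809  0.2942 -0.1666]
```

Call:
step_arm --pt "0.01 0.035 -0.02" --pt "0.02 0.07 -0.04" --pt "0.03 0.105 -0.06" --pt "0.04 0.14 -0.08" --pt "0.05 0.175 -0.1" --pt "0.05 0.21 -0.12" --pt "0.05 0.245 -0.14" --pt "0.05 0.27 -0.155" --jaw 0.0854 --grip_force 30

```text
invalid input at $.commands[0]: expected 4 numbers
```

```bash
python3 -c "
from h import *
go([.449,-.3075,.15])
p=optics.camera_params('wrist');print(p)
cv2.imwrite('pics/c1.png',cv2.cvtColor(optics.snapshot('wrist'),cv2.COLOR_RGB2BGR))
for X in ([.449,-.3075,.033],[.5815,-.3425,.02]): print(proj(p,X))
"
```

```text
t 0.15 tcp [ 0.2426 -0.5754  0.2306] gap 0.999 q [-1.35  0.53  1.43 -0.    1.18 -0.18] F [-0.6 -0.1 -0.2]
axes x [-0.     0.002 -1.   ] jaw [ 0.388 -0.922 -0.002]
delta tool [ 0.0809  0.2942 -0.1666]
{'mtx': array([[351.99170125,   0.        , 317.79801802],
       [  0.        , 351.99170125, 239.28809672],
       [  0.        ,   0.        ,   1.        ]]), 'k1': -0.002355451136480243, 'origin': array([ 0.31780354, -0.54507782,  0.37247173]), 'attitude': array([ 0.82278962, -0.54565282, -0.088456  ,  0.13212036])}
[  88.28617894 -184.55760706]
[ 192.88879148 -382.47727393]
```

View pics/c1.png

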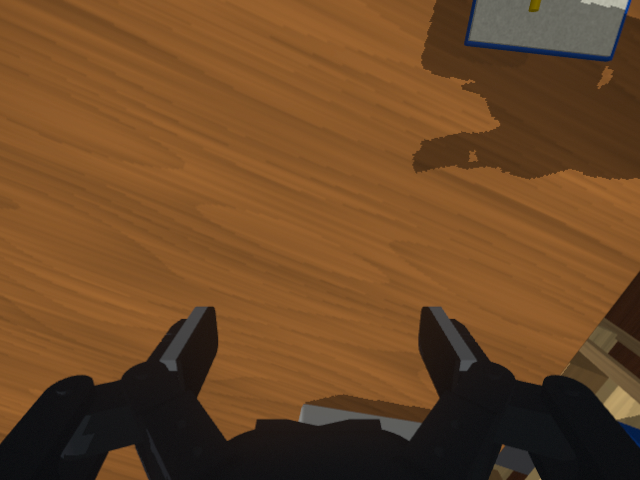

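The move was refused because each row needs the fourth number, so the picture is unchanged. I'll send it again with that number.

Call:
step_arm --pt "0.01 0.035 -0.02 0" --pt "0.02 0.07 -0.04 0" --pt "0.03 0.105 -0.06 0" --pt "0.04 0.14 -0.08 0" --pt "0.05 0.175 -0.1 0" --pt "0.05 0.21 -0.12 0" --pt "0.05 0.245 -0.14 0" --pt "0.05 0.25 -0.165 0" --jaw 0.0854 --grip_force 30

```text
t: 0.87
tcp_pos: [0.4131, -0.3246, 0.181]
tool_rot: [0.391, 0.589, -0.389, 0.591]
force: [0.3, -1.1, 0.2]
finger_gap: 1.004
```

```bash
python3 -c "
from h import *
go([.449,-.3075,.15])
p=optics.camera_params('wrist')
cv2.imwrite('pics/c2.png',cv2.cvtColor(optics.snapshot('wrist'),cv2.COLOR_RGB2BGR))
for X in ([.449,-.3075,.033],[.5815,-.3425,.02]): print(proj(p,X))
"
```

```text
t 0.87 tcp [ 0.4131 -0.3246  0.181 ] gap 1.004 q [-0.88  0.46  1.74  0.    0.94  0.29] F [ 0.3 -1.1  0.2]
axes x [ 0.003 -0.    -1.   ] jaw [ 0.391 -0.92   0.001]
delta tool [ 0.0311  0.0396 -0.0017]
[314.10927332 176.521263  ]
[424.47268136  30.94319523]
```

View pics/c2.png

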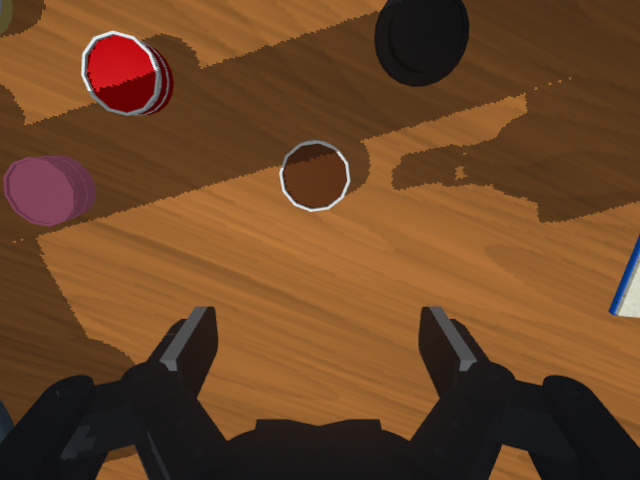

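The wrist view shows brown at (315,176) against a predicted (314,176.5), so the measurement agrees. Red is at (121,73), pink at (45,190) and black at (420,35). I'll descend on brown.

Call:
step_arm --pt "0.02 0.03 -0.0017 0" --pt "0.05 0.0396 -0.0017 0" --pt "0.085 0.0396 -0.0017 0" --pt "0.115 0.0396 -0.0017 0" --pt "0.145 0.0396 -0.0017 0" --pt "0.165 0.0396 -0.0017 0" --pt "0.174 0.0396 -0.0017 0" --pt "0.177 0.0396 -0.0017 0"

```text
t: 1.58
tcp_pos: [0.4427, -0.299, 0.0016]
tool_rot: [0.392, 0.594, -0.388, 0.586]
force: [-0.6, -0.2, 0.8]
finger_gap: 1.001
```

Call:
step_arm --pt "0 0 0 0" --pt "0 0 0 0" --pt "0 0 0 0" --pt "0 0 0 0" --pt "0 0 0 0" --pt "0 0 0 0" --pt "0 0 0 0" --pt "0 0 0 0" --jaw 0.045 --grip_force 30

```text
t: 2.25
tcp_pos: [0.4435, -0.3, 0.003]
tool_rot: [0.391, 0.593, -0.388, 0.587]
force: [-0.8, -0.7, 6.7]
finger_gap: 0.648
```

```bash
python3 -c "
from h import *
go([.449,-.3075,.003])
cv2.imwrite('pics/c3.png',cv2.cvtColor(optics.snapshot('wrist'),cv2.COLOR_RGB2BGR))
"
```

```text
t 2.25 tcp [ 0.4435 -0.3     0.003 ] gap 0.648 q [-0.81  0.78  1.8   0.01  0.57  0.36] F [-0.8 -0.7  6.7]
axes x [-0.004  0.008 -1.   ] jaw [ 0.393 -0.92  -0.009]
delta tool [-0.0001  0.0021  0.009 ]
```

View pics/c3.png

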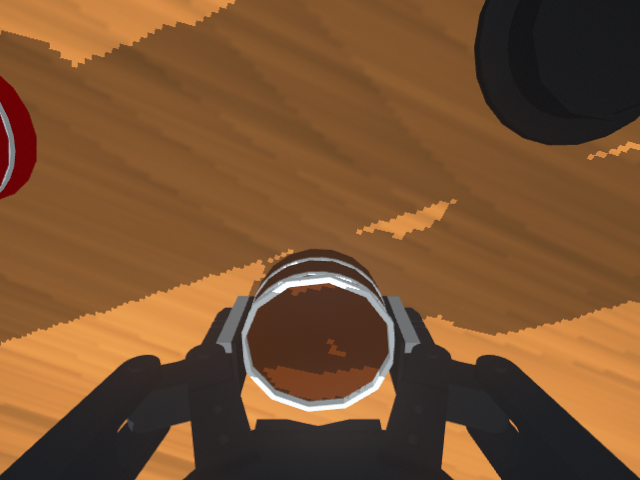

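The wrist view shows brown held centred between the pads at (318,343), with the gap matching a 55 mm opening. The arm lagged its target by about 9 mm, so I'll add settling rows from here on. Now I lift.

Call:
step_arm --pt "-0.01 0 0 0" --pt "-0.03 0 0 0" --pt "-0.055 0 0 0" --pt "-0.085 0 0 0" --pt "-0.11 0 0 0" --pt "-0.13 0 0 0" --pt "-0.14 0 0 0" --pt "-0.14 0 0 0"

```text
t: 2.97
tcp_pos: [0.4451, -0.302, 0.1457]
tool_rot: [0.391, 0.591, -0.388, 0.589]
force: [-0.7, -0.6, -1.2]
finger_gap: 0.646
```

```bash
python3 -c "
from h import *
go([.462-.002,.1545-.001,.15])
cv2.imwrite('pics/c4.png',cv2.cvtColor(optics.snapshot('wrist'),cv2.COLOR_RGB2BGR))
"
```

```text
t 2.97 tcp [ 0.4451 -0.302   0.1457] gap 0.646 q [-0.81  0.53  1.73  0.    0.88  0.36] F [-0.7 -0.6 -1.2]
axes x [-0.     0.005 -1.   ] jaw [ 0.393 -0.92  -0.004]
delta tool [-0.0022  0.1927 -0.413 ]
```

View pics/c4.png

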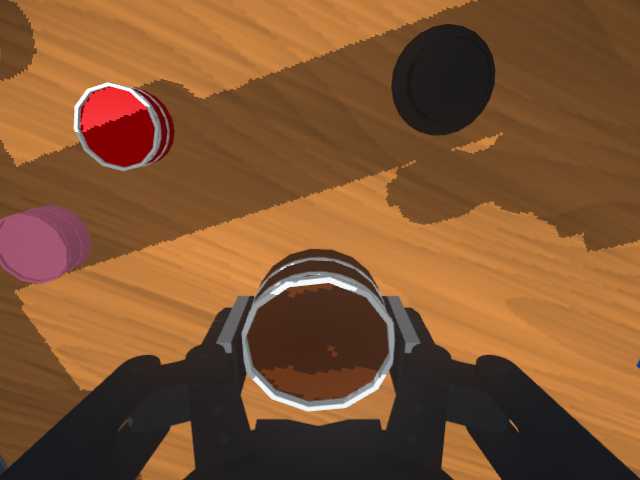

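Brown is still held at (318,343) after the lift. I'll carry it to above the blue stand.

Call:
step_arm --pt "0 0.01 -0.02 0" --pt "0 0.023 -0.05 0" --pt "0 0.037 -0.08 0" --pt "0 0.051 -0.11 0" --pt "0 0.065 -0.14 0" --pt "0 0.079 -0.17 0" --pt "0 0.093 -0.2 0" --pt "0 0.107 -0.23 0"

```text
t: 3.68
tcp_pos: [0.4509, -0.0458, 0.1442]
tool_rot: [0.391, 0.593, -0.389, 0.587]
force: [0.3, 0.6, -0.3]
finger_gap: 0.651
```

```bash
python3 -c "
from h import *
s=telemetry.sense();p=optics.camera_params('wrist')
X=onplane(p,(318.5,343),s['tcp_pos'][2]-.003+.036); r=R.from_quat(s['tool_rot']); print('dish-tcp tool',r.inv().apply(X-s['tcp_pos']).round(4))
go([.462-.002,.1545-.001,.15])
"
```

```text
dish-tcp tool [-0.033   0.0056  0.0014]
t 3.68 tcp [ 0.4509 -0.0458  0.1442] gap 0.651 q [-0.35  0.45  1.93  0.01  0.77  0.81] F [ 0.3  0.6 -0.3]
axes x [-0.006  0.008 -1.   ] jaw [ 0.392 -0.92  -0.01 ]
delta tool [-0.0042  0.0866 -0.1798]
```

Call:
step_arm --pt "0 0.014 -0.03 0" --pt "0 0.028 -0.06 0" --pt "0 0.043 -0.09 0" --pt "0 0.058 -0.12 0" --pt "0 0.072 -0.15 0" --pt "-0.002 0.082 -0.17 0" --pt "-0.004 0.086 -0.18 0" --pt "-0.004 0.086 -0.18 0"

```text
t: 4.35
tcp_pos: [0.4583, 0.1551, 0.1489]
tool_rot: [0.389, 0.595, -0.388, 0.587]
force: [-0.5, -0.7, -1.0]
finger_gap: 0.648
```

Call:
step_arm --pt "0 0 0 0"

```text
t: 4.43
tcp_pos: [0.4578, 0.1547, 0.1482]
tool_rot: [0.389, 0.595, -0.388, 0.587]
force: [-0.4, -0.6, -1.1]
finger_gap: 0.648
```

```bash
python3 -c "
from h import *
go([.462-.002,.1545-.001,.15])
for n in ('wrist','top','scene'): cv2.imwrite(f'pics/d_{n}.png',cv2.cvtColor(optics.snapshot(n),cv2.COLOR_RGB2BGR))
a=cv2.imread('pics/d_top.png')[180:340,140:340];b=cv2.imread('pics/d_scene.png')[150:350,300:460];
cv2.imwrite('pics/d.png',np.hstack([cv2.resize(a,(400,320)),cv2.resize(b,(256,320))]))
"
```

```text
t 4.43 tcp [0.4578 0.1547 0.1482] gap 0.648 q [0.09 0.47 1.86 0.01 0.82 1.24] F [-0.4 -0.6 -1.1]
axes x [-0.01   0.007 -1.   ] jaw [ 0.397 -0.918 -0.011]
delta tool [-0.0018  0.0015  0.002 ]
```

View pics/d.png

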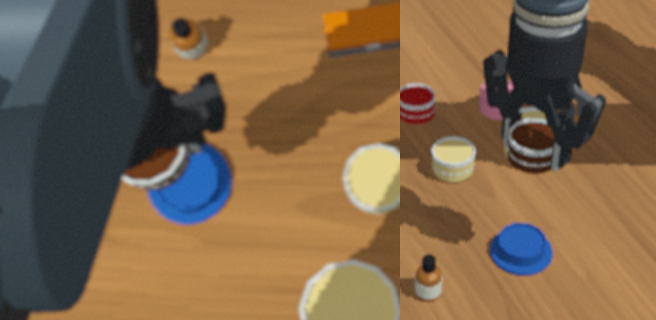

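View pics/d_wrist.png

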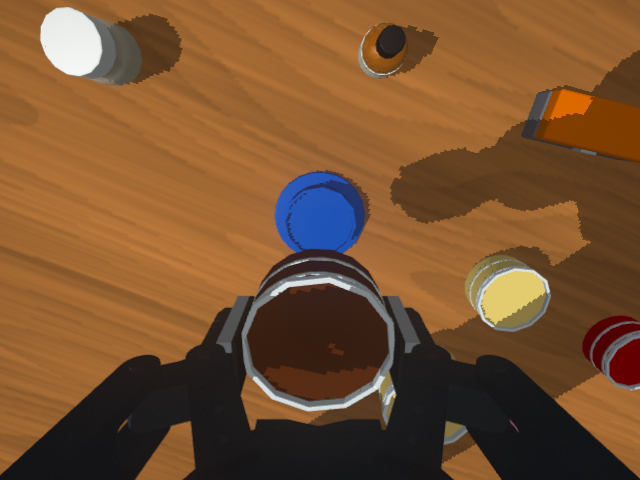

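```bash
python3 -c "
from h import *
im=cv2.imread('pics/d_wrist.png');h=cv2.cvtColor(im,cv2.COLOR_BGR2HSV).astype(int)
m=(((h[...,0]>100)&(h[...,0]<125)&(h[...,1]>150))*255).astype(np.uint8)
c,ax,n=blob(im,m,(320,213),70);print(c,ax,n)
p=optics.camera_params('wrist');s=telemetry.sense();r=R.from_quat(s['tool_rot'])
print('blue wrist',onplane(p,c,.003),[onplane(p,(x,213),.006)[:2].round(4) for x in (275,367)])
# rim fit: bright pixels
b=((h[...,2]>150)&(h[...,1]<50)).astype(np.uint8); b[:262]=0;b[415:]=0;b[:,:240]=0;b[:,398:]=0
pts=cv2.findNonZero(b);e=cv2.fitEllipse(cv2.convexHull(pts));print(e)
X=onplane(p,e[0],s['tcp_pos'][2]-.003+.036);print('dish',X,'tool',r.inv().apply(X-s['tcp_pos']).round(4))
print('proj blue est',proj(p,[.462,.1545,.003]))
for dz in(0,.01,.02): 
  a=[onplane(p,u,s['tcp_pos'][2]+.033+dz-.01) for u in((243,343),(394,343))];print(dz,np.linalg.norm(a[0]-a[1]))
"
```

```text
[319.36984253 214.80155945] (85.88553619384766, 88.69232940673828) 5725
blue wrist [0.46459508 0.15573488 0.003     ] [array([0.4521, 0.1905]), array([0.4824, 0.1204])]
((319.0858154296875, 342.5845642089844), (140.7263641357422, 180.07872009277344), 122.23121643066406)
dish [0.4642636  0.15444835 0.18143355] tool [-0.0331  0.0058  0.0016]
proj blue est [319.495824   218.10557382]
0 0.05955146816097774
0.01 0.05452124221023371
0.02 0.049491016259489685
```

By the wrist view, the dish centre is at (.4643,.1544) and the blue stand at (.4646,.1557), so they are aligned to about 1.5 mm against 6 mm of play. I'll lower it.

Call:
step_arm --pt "0.02 0.0015 0.0015 0" --pt "0.045 0.0015 0.0015 0" --pt "0.07 0.0015 0.0015 0" --pt "0.09 0.0015 0.0015 0" --pt "0.105 0.0015 0.0015 0" --pt "0.115 0.0015 0.0015 0" --pt "0.115 0.0015 0.0015 0" --pt "0.115 0.0015 0.0015 0"

```text
t: 5.25
tcp_pos: [0.4588, 0.1532, 0.0332]
tool_rot: [0.39, 0.595, -0.389, 0.585]
force: [-1.2, -0.3, -0.7]
finger_gap: 0.647
```

Call:
step_arm --pt "0.004 0 0 0" --pt "0.007 0 0 0" --pt "0.009 0 0 0" --pt "0.009 0 0 0" --pt "0.009 0 0 0"

```text
t: 5.67
tcp_pos: [0.4589, 0.1534, 0.0245]
tool_rot: [0.39, 0.595, -0.389, 0.586]
force: [0.4, -0.9, -0.2]
finger_gap: 0.65
```

```bash
python3 -c "
from h import *
go([.462,.1545,.023])
cv2.imwrite('pics/e1.png',cv2.cvtColor(optics.snapshot('wrist'),cv2.COLOR_RGB2BGR))
b=cv2.cvtColor(optics.snapshot('scene'),cv2.COLOR_RGB2BGR)[230:350,310:440]
cv2.imwrite('pics/e2.png',cv2.resize(b,None,fx=4,fy=4))
"
```

```text
t 5.67 tcp [0.4589 0.1534 0.0245] gap 0.65 q [0.09 0.71 1.93 0.02 0.51 1.24] F [ 0.4 -0.9 -0.2]
axes x [-0.01   0.008 -1.   ] jaw [ 0.393 -0.919 -0.011]
delta tool [0.0015 0.0033 0.0002]
```

View pics/e1.png

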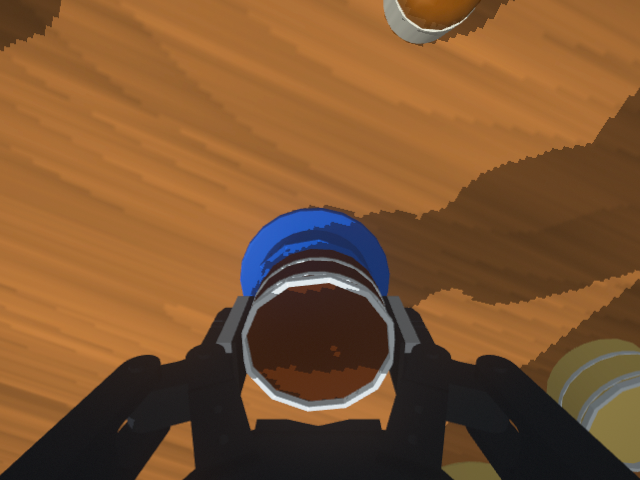

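View pics/e2.png

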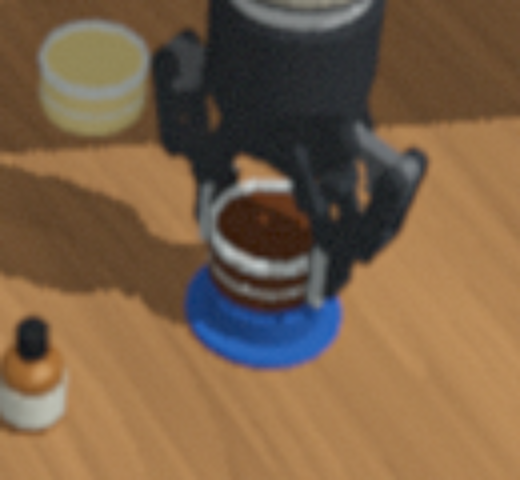

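The wrist view shows the dish (centre column 318) over the flange (columns 241–389, centre 315), and the scene crop agrees. I'll lower the last bit and let go.

Call:
step_arm --pt "0.001 0.001 0 0" --pt "0.002 0.001 0 0" --pt "0.0025 0.001 0 0" --pt "0.0025 0.001 0 0"

```text
t: 6.1
tcp_pos: [0.4602, 0.1539, 0.023]
tool_rot: [0.39, 0.594, -0.389, 0.586]
force: [-1.7, -0.7, 8.9]
finger_gap: 0.647
```

Call:
step_arm --pt "0 0 0 0" --pt "0 0 0 0" --pt "0 0 0 0" --pt "0 0 0 0" --pt "0 0 0 0" --pt "0 0 0 0" --jaw 0.0854

```text
t: 6.6
tcp_pos: [0.4601, 0.1539, 0.0228]
tool_rot: [0.39, 0.594, -0.389, 0.586]
force: [-0.8, 0.7, -0.3]
finger_gap: 1.004
```

Call:
step_arm --pt "-0.01 0 0 0" --pt "-0.03 0 0 0" --pt "-0.06 0 0 0" --pt "-0.09 0 0 0" --pt "-0.12 0 0 0" --pt "-0.14 0 0 0" --pt "-0.14 0 0 0" --pt "-0.14 0 0 0"

```text
t: 7.27
tcp_pos: [0.4619, 0.1529, 0.1644]
tool_rot: [0.391, 0.593, -0.388, 0.587]
force: [-0.3, -0.5, -0.4]
finger_gap: 0.999
```

```bash
python3 -c "
from h import *
go([.462,-.1445,.16])
cv2.imwrite('pics/f1.png',cv2.cvtColor(optics.snapshot('wrist'),cv2.COLOR_RGB2BGR))
"
```

```text
t 7.27 tcp [0.4619 0.1529 0.1644] gap 0.999 q [0.08 0.45 1.84 0.01 0.86 1.24] F [-0.3 -0.5 -0.4]
axes x [-0.006  0.008 -1.   ] jaw [ 0.393 -0.919 -0.01 ]
delta tool [ 0.002  -0.117   0.2735]
```

View pics/f1.png

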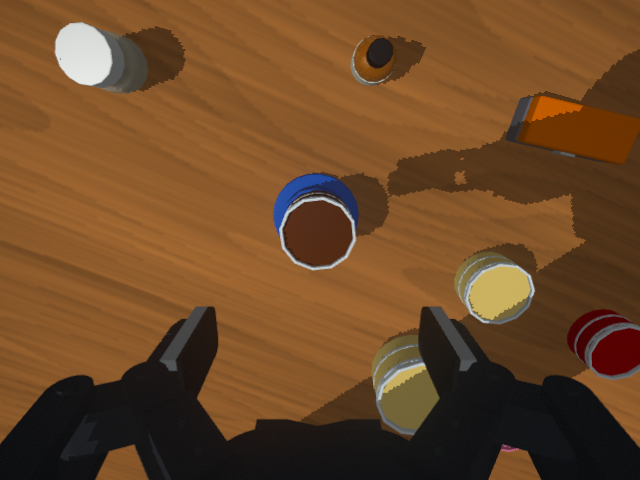

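```bash
python3 -c "
from h import *
p=optics.camera_params('wrist')
im=cv2.imread('pics/f1.png');h=cv2.cvtColor(im,cv2.COLOR_BGR2HSV).astype(int)
print('rim c',onplane(p,(318.5,231.5),.056), 'width', onplane(p,(279,231),.056)-onplane(p,(357.5,231),.056), 'expect px if blue(.463,.155)',proj(p,[.463,.155,.056]))
m=(((h[...,0]>100)&(h[...,0]<125)&(h[...,1]>150))*255).astype(np.uint8);x,y,w,hh=cv2.boundingRect(m[150:300,250:380]);print(x+250,y+150,w,hh)
print(onplane(p,(250+x+w/2-.5,213),.005))
"
```

```text
rim c [0.46507049 0.1539643  0.056     ] width [-0.02303623  0.05327799  0.        ] expect px if blue(.463,.155) [316.1137457  233.41889925]
274 174 84 59
[0.46483534 0.15718823 0.005     ]
```

Call:
step_arm --pt "0 -0.013 0.03 0" --pt "0 -0.03 0.07 0" --pt "0 -0.047 0.11 0" --pt "0 -0.064 0.15 0" --pt "0 -0.081 0.19 0" --pt "0 -0.098 0.23 0" --pt "0 -0.111 0.26 0" --pt "0.002 -0.117 0.273 0"

```text
t: 7.98
tcp_pos: [0.4611, -0.1494, 0.1576]
tool_rot: [0.391, 0.593, -0.39, 0.586]
force: [1.2, -0.8, 0.3]
finger_gap: 0.999
```

Call:
step_arm --pt "0 0 0 0" --pt "0 0 0 0"

```text
t: 8.15
tcp_pos: [0.4599, -0.1499, 0.156]
tool_rot: [0.392, 0.594, -0.391, 0.584]
force: [0.4, 0.8, -0.9]
finger_gap: 0.999
```

```bash
python3 -c "
from h import *
go([.462,-.1445,.003])
p=optics.camera_params('wrist')
im=cv2.cvtColor(optics.snapshot('wrist'),cv2.COLOR_RGB2BGR);cv2.imwrite('pics/f2.png',im)
h=cv2.cvtColor(im,cv2.COLOR_BGR2HSV).astype(int)
print(proj(p,[.462,-.1445,.033]))
m=((((h[...,0]<5)|(h[...,0]>174))&(h[...,1]>150)&(h[...,2]>60))*255).astype(np.uint8)
c=blob(im,m,tuple(int(v) for v in proj(p,[.462,-.1445,.033])),60);print(c,onplane(p,c[0],.033))
"
```

```text
t 8.15 tcp [ 0.4599 -0.1499  0.156 ] gap 0.999 q [-0.55  0.46  1.85  0.    0.85  0.63] F [ 0.4  0.8 -0.9]
axes x [-0.012  0.008 -1.   ] jaw [ 0.387 -0.922 -0.012]
delta tool [ 0.153   0.0052 -0.0023]
[312.84204094 225.33982578]
(array([313.0105896, 223.7379303]), (63.01017761230469, 66.35160064697266), np.int32(3265)) [ 0.46325596 -0.1441215   0.033     ]
```

View pics/f2.png

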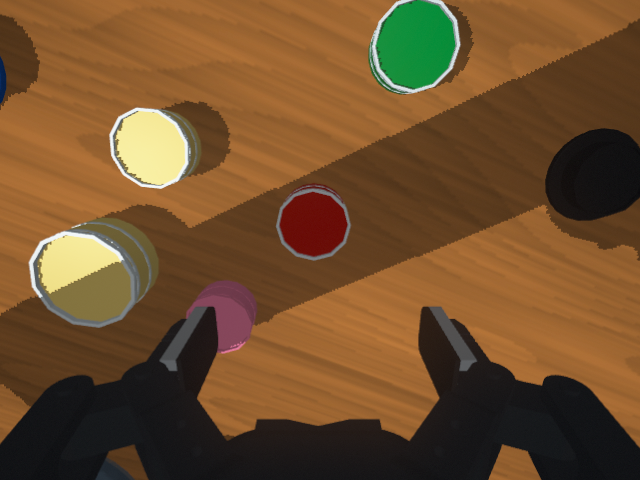

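Red fits to (.4633,-.1441), against (.462,-.1445) from the other cameras, and the big cream and pink stay clear of the fingers. The tool lean is about 0.8°, so I'll use fewer calls, each with settling rows. Descending on red.

Call:
step_arm --pt "0.02 0.0055 -0.002 0" --pt "0.06 0.0055 -0.002 0" --pt "0.095 0.0055 -0.002 0" --pt "0.125 0.0055 -0.002 0" --pt "0.145 0.0055 -0.002 0" --pt "0.152 0.0055 -0.002 0" --pt "0.152 0.0055 -0.002 0" --pt "0.152 0.0055 -0.002 0"

```text
t: 8.87
tcp_pos: [0.4622, -0.142, 0.0044]
tool_rot: [0.391, 0.595, -0.39, 0.584]
force: [-0.4, -0.3, -0.5]
finger_gap: 1.004
```

Call:
step_arm --pt "0 0 0 0" --pt "0 0 0 0" --pt "0 0 0 0" --pt "0 0 0 0" --pt "0 0 0 0" --pt "0 0 0 0" --pt "0 0 0 0" --jaw 0.045 --grip_force 30

```text
t: 9.45
tcp_pos: [0.4631, -0.1423, 0.0062]
tool_rot: [0.391, 0.594, -0.39, 0.585]
force: [0.4, 1.3, 5.1]
finger_gap: 0.65
```

```bash
python3 -c "
from h import *
go([.4625,-.1443,.003])
"
```

```text
t 9.45 tcp [ 0.4631 -0.1423  0.0062] gap 0.65 q [-0.53  0.75  1.92  0.    0.48  0.64] F [0.4 1.3 5.1]
axes x [-0.01   0.008 -1.   ] jaw [ 0.39  -0.921 -0.011]
delta tool [ 0.0032 -0.0013  0.0017]
```

Call:
step_arm --pt "-0.01 0 0 0" --pt "-0.03 0 0 0" --pt "-0.06 0 0 0" --pt "-0.09 0 0 0" --pt "-0.12 0 0 0" --pt "-0.145 0 0 0" --pt "-0.155 0 0 0" --pt "-0.155 0 0 0"

```text
t: 10.12
tcp_pos: [0.4663, -0.1445, 0.1651]
tool_rot: [0.391, 0.591, -0.39, 0.588]
force: [0.8, -1.1, -1.1]
finger_gap: 0.651
```

```bash
python3 -c "
from h import *
go([.464,.154,.16])
cv2.imwrite('pics/g1.png',cv2.cvtColor(optics.snapshot('wrist'),cv2.COLOR_RGB2BGR))
"
```

```text
t 10.12 tcp [ 0.4663 -0.1445  0.1651] gap 0.651 q [-0.53  0.45  1.84  0.    0.86  0.64] F [ 0.8 -1.1 -1.1]
axes x [-0.003  0.004 -1.   ] jaw [ 0.39  -0.921 -0.004]
delta tool [ 0.0062  0.1143 -0.2758]
```

View pics/g1.png

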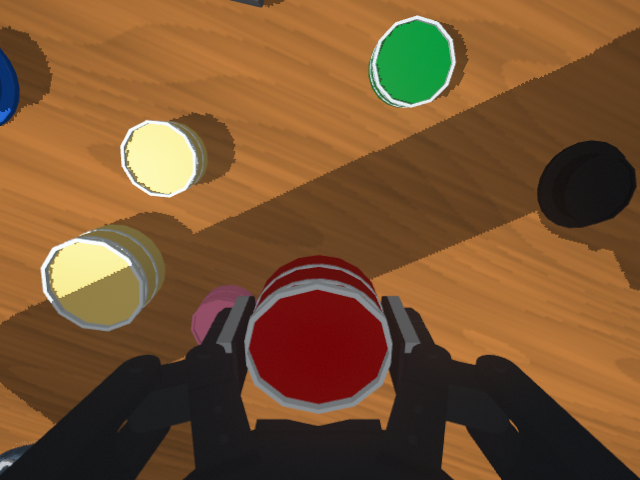

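Red is held at (319,346) and level. I'll carry it over the blue stand.

Call:
step_arm --pt "0 0.01 -0.025 0" --pt "0 0.023 -0.055 0" --pt "0 0.037 -0.09 0" --pt "0 0.052 -0.125 0" --pt "0 0.066 -0.16 0" --pt "0 0.081 -0.195 0" --pt "0 0.095 -0.23 0" --pt "0.004 0.106 -0.257 0"

```text
t: 10.83
tcp_pos: [0.4615, 0.1365, 0.1605]
tool_rot: [0.391, 0.593, -0.39, 0.586]
force: [-0.2, -0.9, -1.1]
finger_gap: 0.651
```

```bash
python3 -c "
from h import *
s=telemetry.sense();p=optics.camera_params('wrist');r=R.from_quat(s['tool_rot'])
X=onplane(p,(319,346),s['tcp_pos'][2]-.0062+.036);d=r.inv().apply(X-s['tcp_pos']);print('dish-tcp tool',d.round(4))
g=r.apply([0,d[1],d[2]])
go([.465-g[0],.154-g[1],.14])
"
```

```text
dish-tcp tool [-0.0298  0.0021  0.0016]
t 10.83 tcp [0.4615 0.1365 0.1605] gap 0.651 q [0.05 0.45 1.85 0.01 0.84 1.21] F [-0.2 -0.9 -1.1]
axes x [-0.007  0.006 -1.   ] jaw [ 0.391 -0.921 -0.008]
delta tool [ 0.0206  0.008  -0.0162]
```

Call:
step_arm --pt "0 0.004 -0.008 0" --pt "0.008 0.008 -0.016 0" --pt "0.02 0.008 -0.016 0" --pt "0.035 0.008 -0.016 0" --pt "0.045 0.008 -0.016 0" --pt "0.045 0.008 -0.016 0" --pt "0.045 0.008 -0.016 0" --pt "0.045 0.008 -0.016 0"

```text
t: 11.5
tcp_pos: [0.4626, 0.1539, 0.1155]
tool_rot: [0.391, 0.593, -0.39, 0.586]
force: [0.5, -0.3, -0.1]
finger_gap: 0.648
```

```bash
python3 -c "
from h import *
s=telemetry.sense();p=optics.camera_params('wrist');r=R.from_quat(s['tool_rot'])
X=onplane(p,(319,346),s['tcp_pos'][2]-.0062+.036);d=r.inv().apply(X-s['tcp_pos'])
g=r.apply([0,d[1],d[2]])
go([.465-g[0],.154-g[1],.053+.0062])
for n in('wrist','scene'): cv2.imwrite(f'pics/g2_{n}.png',cv2.cvtColor(optics.snapshot(n),cv2.COLOR_RGB2BGR))
b=cv2.imread('pics/g2_scene.png')[210:350,300:450];cv2.imwrite('pics/g2_s.png',cv2.resize(b,None,fx=3.5,fy=3.5))
"
```

```text
t 11.5 tcp [0.4626 0.1539 0.1155] gap 0.648 q [0.09 0.54 1.88 0.01 0.74 1.25] F [ 0.5 -0.3 -0.1]
axes x [-0.007  0.006 -1.   ] jaw [ 0.39  -0.921 -0.008]
delta tool [ 0.0563  0.0004 -0.0003]
```

View pics/g2_wrist.png

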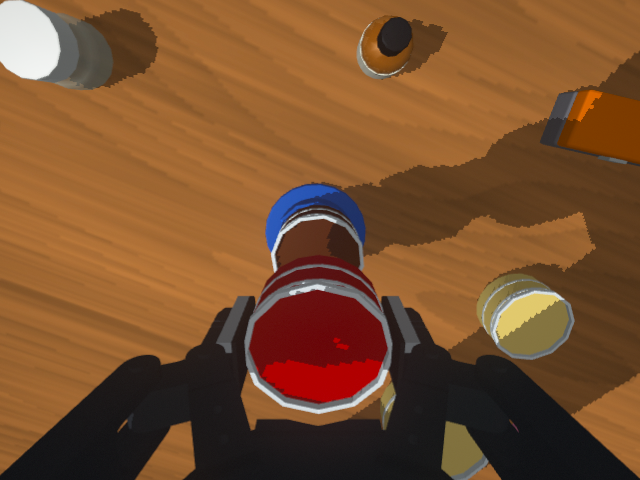

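View pics/g2_s.png

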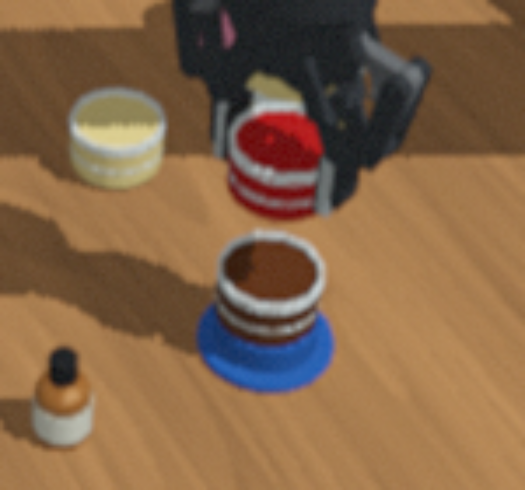

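Brown sits level and centred on the blue stand. In the wrist view the brown rim is centred at column 317.5 and red at 319. One numeric scene check before lowering.

```bash
python3 -c "
from h import *
p=optics.camera_params('scene')
for X in([.465,.154,.056],[.465,.154,.1155+.03],[.463,.155,.056]):print((proj(p,X)-[300,210])*3.5)
"
```

```text
[263.81052678 268.68029956]
[278.58282181 141.97102299]
[268.00526362 268.75654604]
```

Call:
step_arm --pt "0.012 0.0005 0 0" --pt "0.025 0.0005 0 0" --pt "0.038 0.0005 0 0" --pt "0.047 0.0005 0 0" --pt "0.053 0.0005 0 0" --pt "0.055 0.0005 0 0" --pt "0.056 0.0005 0 0" --pt "0.056 0.0005 0 0"

```text
t: 12.27
tcp_pos: [0.4633, 0.1547, 0.0602]
tool_rot: [0.391, 0.592, -0.39, 0.587]
force: [-0.0, -0.1, 0.1]
finger_gap: 0.647
```

```bash
python3 -c "
from h import *
go([.4627,.154,.053+.0062])
cv2.imwrite('pics/g3.png',cv2.cvtColor(optics.snapshot('wrist'),cv2.COLOR_RGB2BGR))
b=cv2.cvtColor(optics.snapshot('scene'),cv2.COLOR_RGB2BGR)[210:350,300:450];cv2.imwrite('pics/g3_s.png',cv2.resize(b,None,fx=3.5,fy=3.5))
"
```

```text
t 12.27 tcp [0.4633 0.1547 0.0602] gap 0.647 q [0.09 0.64 1.91 0.01 0.6  1.25] F [-0.  -0.1  0.1]
axes x [-0.005  0.006 -1.   ] jaw [ 0.39  -0.921 -0.008]
delta tool [ 0.001  -0.0008  0.0005]
```

View pics/g3_s.png

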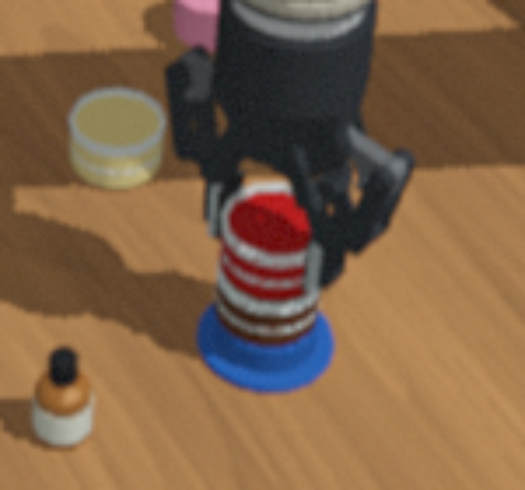

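The scene crop shows red squarely over brown, with both centred near column 270. I'll press the last 2 mm, release and retreat.

Call:
step_arm --pt "0.001 0 0 0" --pt "0.002 0 0 0" --pt "0.002 0 0 0"

```text
t: 12.62
tcp_pos: [0.464, 0.1549, 0.0592]
tool_rot: [0.392, 0.592, -0.389, 0.587]
force: [0.2, 1.0, 4.9]
finger_gap: 0.65
```

Call:
step_arm --pt "0 0 0 0" --pt "0 0 0 0" --pt "0 0 0 0" --pt "0 0 0 0" --pt "0 0 0 0" --pt "0 0 0 0" --jaw 0.0854

```text
t: 13.12
tcp_pos: [0.4639, 0.1549, 0.0591]
tool_rot: [0.392, 0.592, -0.389, 0.587]
force: [0.2, 0.4, -0.5]
finger_gap: 1.001
```

Call:
step_arm --pt "-0.01 0 0 0" --pt "-0.03 0 0 0" --pt "-0.06 0 0 0" --pt "-0.09 0 0 0" --pt "-0.12 0 0 0" --pt "-0.135 0 0 0" --pt "-0.135 0 0 0" --pt "-0.135 0 0 0"

```text
t: 13.78
tcp_pos: [0.4647, 0.1541, 0.1954]
tool_rot: [0.392, 0.591, -0.389, 0.588]
force: [0.8, -0.1, -0.3]
finger_gap: 0.998
```

```bash
python3 -c "
from h import *
go([.4685,-.0125,.16])
p=optics.camera_params('wrist')
im=cv2.cvtColor(optics.snapshot('wrist'),cv2.COLOR_RGB2BGR);cv2.imwrite('pics/h1.png',im)
h=cv2.cvtColor(im,cv2.COLOR_BGR2HSV).astype(int)
e=proj(p,[.465,.154,.086])
m=((((h[...,0]<5)|(h[...,0]>174))&(h[...,1]>150)&(h[...,2]>60))*255).astype(np.uint8)
c=blob(im,m,tuple(int(v) for v in e),60);print(e,c,onplane(p,c[0],.086))
"
```

```text
t 13.78 tcp [0.4647 0.1541 0.1954] gap 0.998 q [0.09 0.4  1.81 0.01 0.94 1.25] F [ 0.8 -0.1 -0.3]
axes x [-0.001  0.006 -1.   ] jaw [ 0.39  -0.921 -0.006]
delta tool [ 0.0343 -0.0615  0.1551]
[317.45336418 236.62619917] (array([317.73220825, 238.34500122]), (65.02787780761719, 69.26488494873047), np.int32(3497)) [0.4638336  0.15327805 0.086     ]
```

View pics/h1.png

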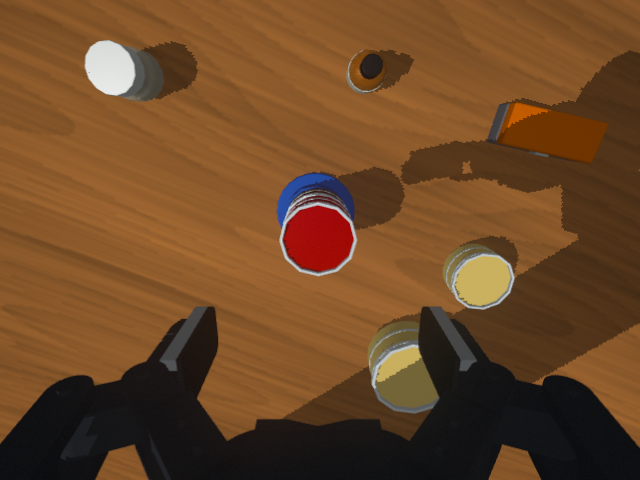

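Red nests on brown: the wrist puts its centre at (.4638,.1533), within 1.5 mm of aim, with contact at the expected height. Cream is next.

Call:
step_arm --pt "0 -0.012 0.03 0" --pt "0 -0.026 0.065 0" --pt "0 -0.04 0.1 0" --pt "0.01 -0.052 0.13 0" --pt "0.02 -0.06 0.15 0" --pt "0.034 -0.0615 0.155 0" --pt "0.034 -0.0615 0.155 0" --pt "0.034 -0.0615 0.155 0"

```text
t: 14.5
tcp_pos: [0.4659, -0.0123, 0.1576]
tool_rot: [0.392, 0.593, -0.39, 0.585]
force: [-0.1, -0.0, 0.3]
finger_gap: 1.002
```

```bash
python3 -c "
from h import *
go([.469,-.0125,.004])
p=optics.camera_params('wrist')
im=cv2.cvtColor(optics.snapshot('wrist'),cv2.COLOR_RGB2BGR);cv2.imwrite('pics/h2.png',im)
h=cv2.cvtColor(im,cv2.COLOR_BGR2HSV).astype(int)
e=proj(p,[.469,-.0125,.033])
m=((h[...,0]>20)&(h[...,0]<35)&(h[...,1]>60)&(h[...,1]<160)&(h[...,2]>110)).astype(np.uint8)*255
c=blob(im,m,tuple(int(v) for v in e),55);print(e,c,onplane(p,c[0],.033))
"
```

```text
t 14.5 tcp [ 0.4659 -0.0123  0.1576] gap 1.002 q [-0.27  0.44  1.89  0.01  0.82  0.9 ] F [-0.1 -0.   0.3]
axes x [-0.009  0.008 -1.   ] jaw [ 0.389 -0.921 -0.011]
delta tool [0.1536 0.0035 0.003 ]
[319.71504899 226.62081618] (array([319.82391357, 225.24880981]), (63.455116271972656, 66.51687622070312), np.int32(3299)) [ 0.47006978 -0.01213895  0.033     ]
```

View pics/h2.png

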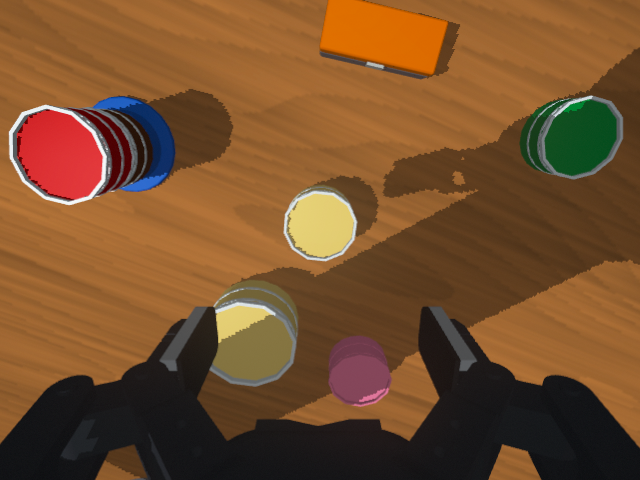

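The small cream dish is at (320,225), 72 px across and 0.5 mm from prediction. The larger cream at (255,335) stays behind and left, clear of the fingers. I'll descend and grip.

Call:
step_arm --pt "0.02 0.004 0.003 0" --pt "0.06 0.004 0.003 0" --pt "0.095 0.004 0.003 0" --pt "0.125 0.004 0.003 0" --pt "0.145 0.004 0.003 0" --pt "0.153 0.004 0.003 0" --pt "0.153 0.004 0.003 0" --pt "0.153 0.004 0.003 0"

```text
t: 15.22
tcp_pos: [0.4707, -0.0115, 0.0058]
tool_rot: [0.391, 0.593, -0.389, 0.586]
force: [0.5, 0.2, 0.7]
finger_gap: 0.999
```

Call:
step_arm --pt "0 0 0 0" --pt "0 0 0 0" --pt "0 0 0 0" --pt "0 0 0 0" --pt "0 0 0 0" --pt "0 0 0 0" --pt "0 0 0 0" --jaw 0.045 --grip_force 30

```text
t: 15.8
tcp_pos: [0.4717, -0.0116, 0.0074]
tool_rot: [0.392, 0.592, -0.389, 0.587]
force: [0.1, 0.5, 6.8]
finger_gap: 0.643
```

Call:
step_arm --pt "-0.01 0 0 0" --pt "-0.03 0 0 0" --pt "-0.06 0 0 0" --pt "-0.095 0 0 0" --pt "-0.13 0 0 0" --pt "-0.16 0 0 0" --pt "-0.175 0 0 0" --pt "-0.175 0 0 0"

```text
t: 16.47
tcp_pos: [0.4747, -0.0133, 0.1869]
tool_rot: [0.393, 0.588, -0.388, 0.591]
force: [0.1, -0.0, -1.2]
finger_gap: 0.646
```

```bash
python3 -c "
from h import *
go([.464,.154,.18])
cv2.imwrite('pics/i1.png',cv2.cvtColor(optics.snapshot('wrist'),cv2.COLOR_RGB2BGR))
"
```

```text
t 16.47 tcp [ 0.4747 -0.0133  0.1869] gap 0.646 q [-0.27  0.39  1.85  0.01  0.89  0.9 ] F [ 0.1 -0.  -1.2]
axes x [ 0.007  0.004 -1.   ] jaw [ 0.391 -0.92  -0.001]
delta tool [ 0.0074  0.0555 -0.1582]
```

View pics/i1.png

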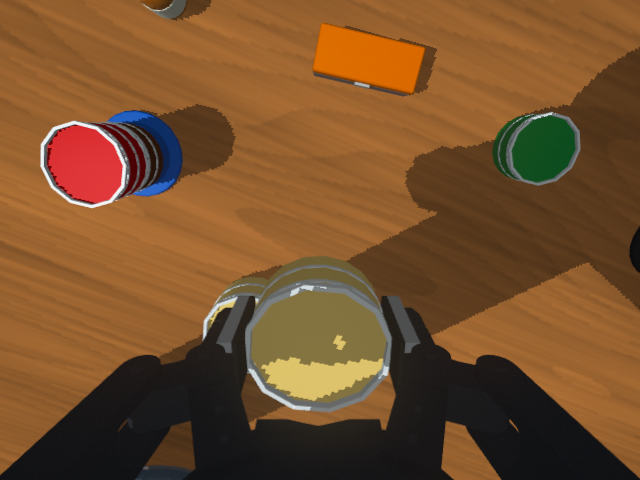

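Cream is held level at (319,346). I'll carry it over the stack.

Call:
step_arm --pt "0 0.008 -0.025 0" --pt "0 0.02 -0.058 0" --pt "0 0.032 -0.092 0" --pt "0 0.044 -0.125 0" --pt "0 0.053 -0.152 0" --pt "0 0.0535 -0.156 0" --pt "0 0.0535 -0.156 0" --pt "0 0.0535 -0.156 0"

```text
t: 17.18
tcp_pos: [0.4608, 0.1512, 0.1846]
tool_rot: [0.391, 0.59, -0.389, 0.589]
force: [-0.9, -0.3, -0.9]
finger_gap: 0.647
```

```bash
cat > o.py <<'E'
from h import *
import sys
def off(px,grip,tx,ty,tz):
    s=telemetry.sense();p=optics.camera_params('wrist');r=R.from_quat(s['tool_rot'])
    X=onplane(p,px,s['tcp_pos'][2]-grip+.036);d=r.inv().apply(X-s['tcp_pos']);print('dish-tcp tool',d.round(4))
    g=r.apply([0,d[1],d[2]]);go([tx-g[0],ty-g[1],tz])
E
python3 -c "
from o import *
off((319,346),.0074,.4640,.1535,.086+.0074)
cv2.imwrite('pics/i2.png',cv2.cvtColor(optics.snapshot('wrist'),cv2.COLOR_RGB2BGR))
b=cv2.cvtColor(optics.snapshot('scene'),cv2.COLOR_RGB2BGR)[190:330,300:450];cv2.imwrite('pics/i2_s.png',cv2.resize(b,None,fx=3.5,fy=3.5))
"
```

```text
dish-tcp tool [-0.0286  0.0012  0.0016]
t 17.18 tcp [0.4608 0.1512 0.1846] gap 0.647 q [0.08 0.41 1.83 0.01 0.9  1.25] F [-0.9 -0.3 -0.9]
axes x [ 0.001  0.004 -1.   ] jaw [ 0.392 -0.92  -0.004]
delta tool [ 0.0912  0.0024 -0.0021]
```

View pics/i2.png

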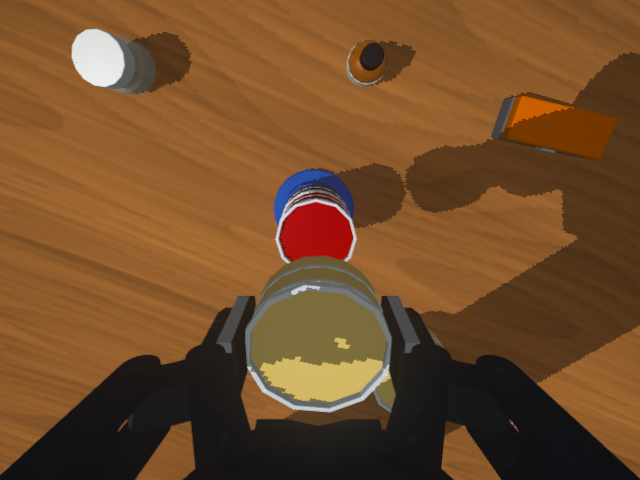

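View pics/i2_s.png

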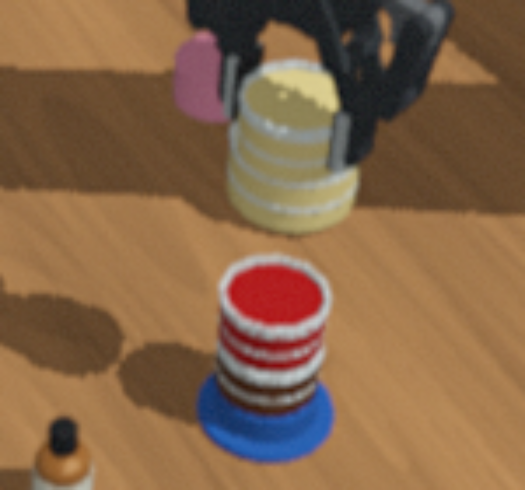

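The scene crop shows red on brown on blue, nested and level. Cream hovers above with the larger cream behind it, and it needs (0.0024, −0.0021) of correction. I'll lower to about 3 mm above the seat first.

Call:
step_arm --pt "0.01 0.0024 -0.002 0" --pt "0.03 0.0024 -0.002 0" --pt "0.05 0.0024 -0.002 0" --pt "0.068 0.0024 -0.002 0" --pt "0.08 0.0024 -0.002 0" --pt "0.086 0.0024 -0.002 0" --pt "0.088 0.0024 -0.002 0" --pt "0.088 0.0024 -0.002 0"

```text
t: 17.95
tcp_pos: [0.4631, 0.153, 0.0965]
tool_rot: [0.392, 0.59, -0.39, 0.589]
force: [-0.1, -0.5, -1.2]
finger_gap: 0.645
```

```bash
python3 -c "
from o import *
off((319,346),.0074,.4640,.1535,.086+.0074)
cv2.imwrite('pics/i3.png',cv2.cvtColor(optics.snapshot('wrist'),cv2.COLOR_RGB2BGR))
b=cv2.cvtColor(optics.snapshot('scene'),cv2.COLOR_RGB2BGR)[190:330,300:450];cv2.imwrite('pics/i3_s.png',cv2.resize(b,None,fx=3.5,fy=3.5))
"
```

```text
dish-tcp tool [-0.0286  0.0012  0.0016]
t 17.95 tcp [0.4631 0.153  0.0965] gap 0.645 q [0.09 0.57 1.89 0.01 0.68 1.25] F [-0.1 -0.5 -1.2]
axes x [ 0.001  0.004 -1.   ] jaw [ 0.389 -0.921 -0.004]
delta tool [ 0.0031 -0.0002 -0.0017]
```

View pics/i3_s.png

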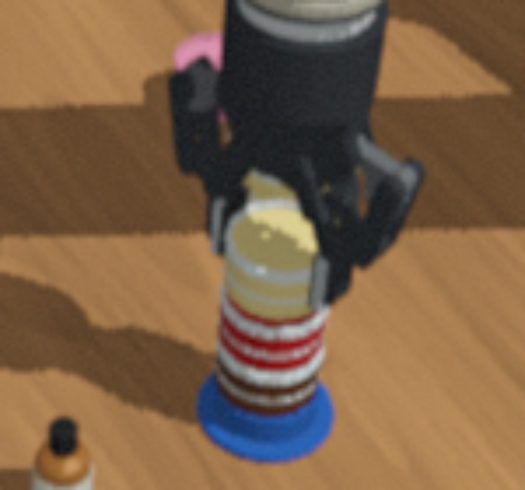

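Cream is aligned over red (column 274 against 272). I'll seat it, release and retreat.

Call:
step_arm --pt "0.0015 0 -0.001 0" --pt "0.003 0 -0.001 0" --pt "0.004 0 -0.001 0" --pt "0.004 0 -0.001 0"

```text
t: 18.38
tcp_pos: [0.4634, 0.1543, 0.0936]
tool_rot: [0.393, 0.589, -0.389, 0.589]
force: [0.7, 0.3, 0.3]
finger_gap: 0.647
```

Call:
step_arm --pt "0 0 0 0" --pt "0 0 0 0" --pt "0 0 0 0" --pt "0 0 0 0" --pt "0 0 0 0" --pt "0 0 0 0" --jaw 0.0854

```text
t: 18.88
tcp_pos: [0.4634, 0.1543, 0.0937]
tool_rot: [0.393, 0.589, -0.389, 0.589]
force: [0.5, 0.2, -0.2]
finger_gap: 1.0
```

Call:
step_arm --pt "-0.01 0 0 0" --pt "-0.03 0 0 0" --pt "-0.06 0 0 0" --pt "-0.085 0 0 0" --pt "-0.1 0 0 0" --pt "-0.1 0 0 0" --pt "-0.1 0 0 0" --pt "-0.1 0 0 0"

```text
t: 19.55
tcp_pos: [0.4623, 0.1538, 0.1928]
tool_rot: [0.392, 0.59, -0.389, 0.589]
force: [0.4, -0.2, -0.4]
finger_gap: 0.999
```

```bash
python3 -c "
from h import *
go([.6035,-.1595,.16])
cv2.imwrite('pics/j1.png',cv2.cvtColor(optics.snapshot('wrist'),cv2.COLOR_RGB2BGR))
"
```

```text
t 19.55 tcp [0.4623 0.1538 0.1928] gap 0.999 q [0.09 0.4  1.82 0.01 0.93 1.26] F [ 0.4 -0.2 -0.4]
axes x [ 0.002  0.004 -1.   ] jaw [ 0.389 -0.921 -0.003]
delta tool [0.0317 0.008  0.3437]
```

View pics/j1.png

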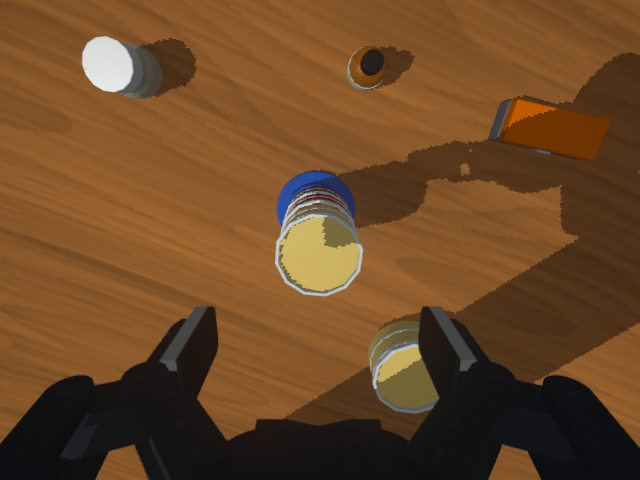

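Cream sits nested on the stack at (319,255). Next is green.

Call:
step_arm --pt "0 0.001 0.03 0" --pt "0 0.002 0.07 0" --pt "0 0.003 0.11 0" --pt "0 0.004 0.15 0" --pt "0 0.005 0.19 0" --pt "0.01 0.006 0.23 0" --pt "0.02 0.007 0.27 0" --pt "0.025 0.008 0.305 0"

```text
t: 20.27
tcp_pos: [0.5876, -0.1262, 0.1634]
tool_rot: [0.392, 0.591, -0.39, 0.587]
force: [0.0, 0.3, 0.1]
finger_gap: 0.998
```

Call:
step_arm --pt "0 0 0.02 0" --pt "0 0 0.035 0" --pt "0 0 0.04 0" --pt "0 0 0.04 0" --pt "0 0 0.04 0"

```text
t: 20.68
tcp_pos: [0.6022, -0.1616, 0.1626]
tool_rot: [0.392, 0.592, -0.39, 0.586]
force: [0.4, -0.3, -0.3]
finger_gap: 0.997
```

```bash
python3 -c "
from h import *
go([.604,-.1595,.005])
p=optics.camera_params('wrist')
im=cv2.cvtColor(optics.snapshot('wrist'),cv2.COLOR_RGB2BGR);cv2.imwrite('pics/k1.png',im)
h=cv2.cvtColor(im,cv2.COLOR_BGR2HSV).astype(int)
e=proj(p,[.604,-.1595,.033])
m=((h[...,0]>45)&(h[...,0]<90)&(h[...,1]>120)).astype(np.uint8)*255
c=blob(im,m,tuple(int(v) for v in e),55);print(e,c,onplane(p,c[0],.033))
"
```

```text
t 20.68 tcp [ 0.6022 -0.1616  0.1626] gap 0.997 q [-0.44  0.61  1.49  0.    1.05  0.73] F [ 0.4 -0.3 -0.3]
axes x [-0.005  0.007 -1.   ] jaw [ 0.389 -0.921 -0.009]
delta tool [1.576e-01 2.800e-03 1.000e-04]
[316.17633442 225.7128152 ] (array([316.04696655, 225.06069946]), (61.62784957885742, 64.49903106689453), np.int32(3084)) [ 0.60446101 -0.1591934   0.033     ]
```

View pics/k1.png

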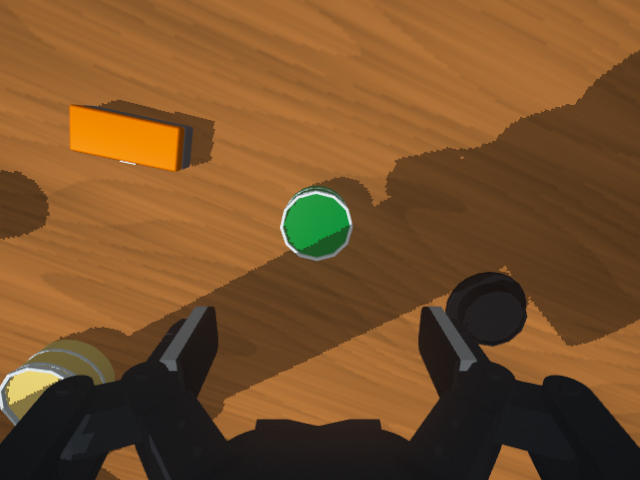

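Green is at (316,225), 0.7 px from prediction, and the slide box at (125,138) is clear of the fingers. I'll grip and lift.

Call:
step_arm --pt "0.02 0.003 0 0" --pt "0.06 0.003 0 0" --pt "0.095 0.003 0 0" --pt "0.125 0.003 0 0" --pt "0.148 0.003 0 0" --pt "0.158 0.003 0 0" --pt "0.158 0.003 0 0" --pt "0.158 0.003 0 0"

```text
t: 21.4
tcp_pos: [0.6044, -0.158, 0.0055]
tool_rot: [0.391, 0.592, -0.389, 0.587]
force: [0.6, -0.4, 0.0]
finger_gap: 0.998
```

Call:
step_arm --pt "0 0 0 0" --pt "0 0 0 0" --pt "0 0 0 0" --pt "0 0 0 0" --pt "0 0 0 0" --pt "0 0 0 0" --pt "0 0 0 0" --jaw 0.045 --grip_force 30

```text
t: 21.98
tcp_pos: [0.6058, -0.1584, 0.008]
tool_rot: [0.392, 0.591, -0.389, 0.588]
force: [-0.0, 0.7, 5.8]
finger_gap: 0.65
```

Call:
step_arm --pt "-0.01 0 0 0" --pt "-0.03 0 0 0" --pt "-0.06 0 0 0" --pt "-0.09 0 0 0" --pt "-0.11 0 0 0" --pt "-0.12 0 0 0" --pt "-0.12 0 0 0" --pt "-0.12 0 0 0"

```text
t: 22.65
tcp_pos: [0.6058, -0.1591, 0.1286]
tool_rot: [0.392, 0.591, -0.389, 0.588]
force: [-0.1, 0.1, 0.1]
finger_gap: 0.646
```

```bash
python3 -c "
from h import *
go([.5815,-.3425,.13])
cv2.imwrite('pics/k2.png',cv2.cvtColor(optics.snapshot('wrist'),cv2.COLOR_RGB2BGR))
"
```

```text
t 22.65 tcp [ 0.6058 -0.1591  0.1286] gap 0.646 q [-0.44  0.65  1.52  0.01  0.97  0.73] F [-0.1  0.1  0.1]
axes x [-0.     0.005 -1.   ] jaw [ 0.39  -0.921 -0.005]
delta tool [-0.0024 -0.094   0.1594]
```

View pics/k2.png

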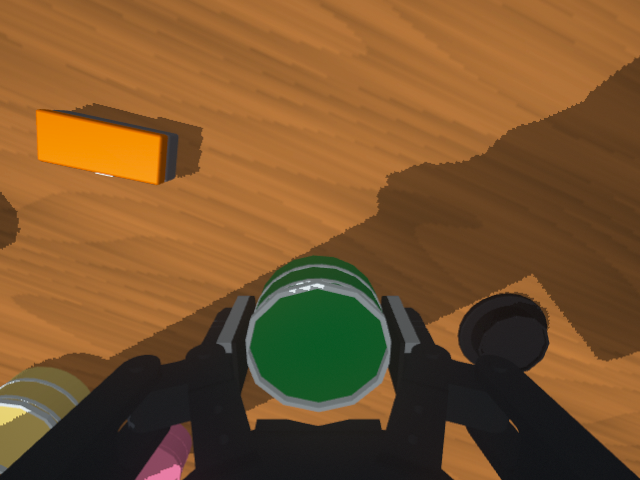

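Green is held at (318,346). I'll carry it over the black stand.

Call:
step_arm --pt "0 -0.015 0.025 0" --pt "0 -0.033 0.055 0" --pt "0 -0.051 0.085 0" --pt "0 -0.069 0.115 0" --pt "0 -0.085 0.145 0" --pt "0 -0.095 0.159 0" --pt "0 -0.095 0.159 0" --pt "0 -0.095 0.159 0"

```text
t: 23.37
tcp_pos: [0.5784, -0.3421, 0.1243]
tool_rot: [0.393, 0.592, -0.389, 0.586]
force: [-0.9, -0.7, -0.3]
finger_gap: 0.647
```

```bash
python3 -c "
from o import *
p=optics.camera_params('wrist');print('black est px',proj(p,[.5815,-.3425,.005]))
off((318,346),.008,.5815,-.3425,.028)
im=cv2.cvtColor(optics.snapshot('wrist'),cv2.COLOR_RGB2BGR);cv2.imwrite('pics/l1.png',im)
b=cv2.cvtColor(optics.snapshot('scene'),cv2.COLOR_RGB2BGR)[100:220,180:310];cv2.imwrite('pics/l1_s.png',cv2.resize(b,None,fx=4,fy=4))
"
```

```text
black est px [320.03097391 229.21805024]
dish-tcp tool [-0.028   0.0008  0.0012]
t 23.37 tcp [ 0.5784 -0.3421  0.1243] gap 0.647 q [-0.7   0.72  1.39  0.    1.05  0.47] F [-0.9 -0.7 -0.3]
axes x [-0.005  0.009 -1.   ] jaw [ 0.388 -0.922 -0.011]
delta tool [0.0963 0.002  0.0014]
```

View pics/l1.png

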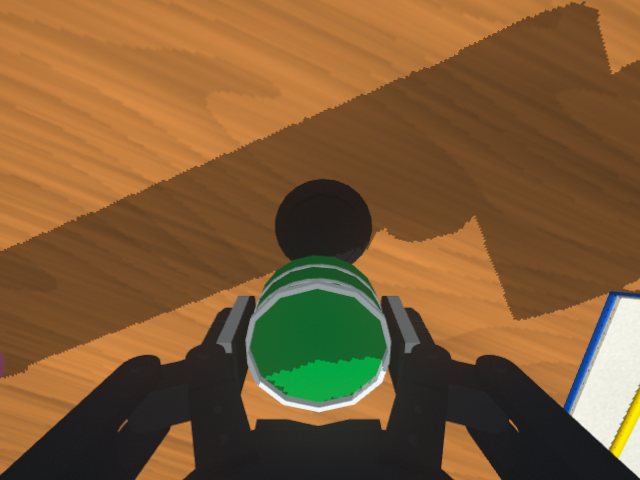

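View pics/l1_s.png

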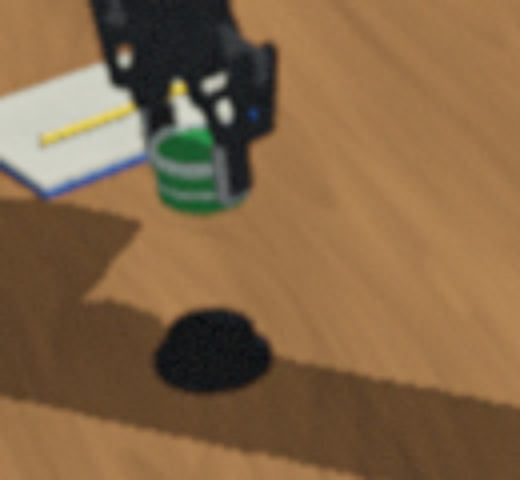

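The black flange spans columns 275–371 (centre 323) against 320 predicted, about 2 mm off, so I'll split the difference.

Call:
step_arm --pt "0.015 0.002 0.003 0" --pt "0.035 0.002 0.003 0" --pt "0.055 0.002 0.003 0" --pt "0.072 0.002 0.003 0" --pt "0.084 0.002 0.003 0" --pt "0.091 0.002 0.003 0" --pt "0.093 0.002 0.003 0" --pt "0.093 0.002 0.003 0"

```text
t: 24.13
tcp_pos: [0.5817, -0.3407, 0.0313]
tool_rot: [0.392, 0.593, -0.388, 0.586]
force: [0.0, -0.5, -0.6]
finger_gap: 0.645
```

```bash
python3 -c "
from o import *
off((318,346),.008,.582,-.3435,.028)
im=cv2.cvtColor(optics.snapshot('wrist'),cv2.COLOR_RGB2BGR);cv2.imwrite('pics/l2.png',im)
b=cv2.cvtColor(optics.snapshot('scene'),cv2.COLOR_RGB2BGR)[100:220,180:310];cv2.imwrite('pics/l2_s.png',cv2.resize(b,None,fx=4,fy=4))
"
```

```text
dish-tcp tool [-0.028   0.0008  0.0012]
t 24.13 tcp [ 0.5817 -0.3407  0.0313] gap 0.645 q [-0.7   0.84  1.42  0.    0.89  0.47] F [ 0.  -0.5 -0.6]
axes x [-0.006  0.01  -1.   ] jaw [ 0.392 -0.92  -0.011]
delta tool [ 0.0033 -0.0016  0.0016]
```

View pics/l2.png

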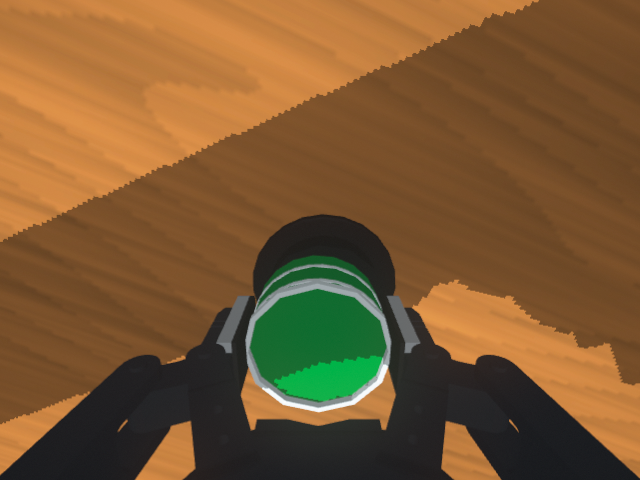

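View pics/l2_s.png

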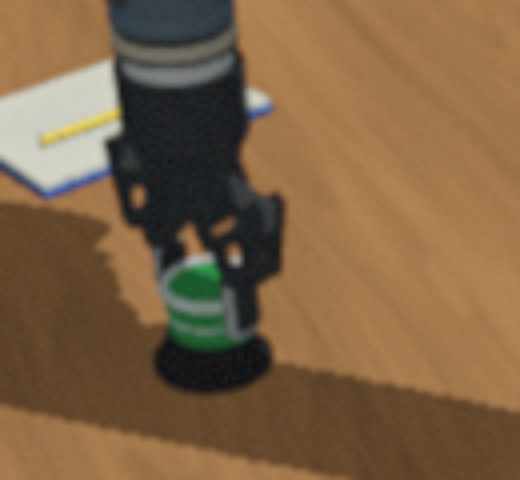

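The flange centre is at column 324 and the dish at 318.5, so I'll shift +2 mm along the jaw, seat it, and release.

Call:
step_arm --pt "0 -0.001 0.0022 0" --pt "0 -0.001 0.0022 0" --pt "0.002 -0.001 0.0022 0" --pt "0.0035 -0.001 0.0022 0" --pt "0.0045 -0.001 0.0022 0" --pt "0.0045 -0.001 0.0022 0"

```text
t: 24.73
tcp_pos: [0.5821, -0.344, 0.0282]
tool_rot: [0.392, 0.592, -0.389, 0.587]
force: [-0.0, 0.1, -0.6]
finger_gap: 0.648
```

Call:
step_arm --pt "0 0 0 0"

```text
t: 24.82
tcp_pos: [0.5821, -0.344, 0.0282]
tool_rot: [0.392, 0.592, -0.389, 0.587]
force: [-0.7, -0.5, 0.2]
finger_gap: 0.644
```

Call:
step_arm --pt "0.001 0 0 0" --pt "0.0015 0 0 0" --pt "0.0015 0 0 0"

```text
t: 25.07
tcp_pos: [0.5822, -0.344, 0.0281]
tool_rot: [0.392, 0.592, -0.389, 0.587]
force: [-1.8, 1.6, 7.2]
finger_gap: 0.65
```

Call:
step_arm --pt "0 0 0 0" --pt "0 0 0 0" --pt "0 0 0 0" --pt "0 0 0 0" --pt "0 0 0 0" --pt "0 0 0 0" --jaw 0.0854

```text
t: 25.57
tcp_pos: [0.5821, -0.3439, 0.0278]
tool_rot: [0.392, 0.592, -0.389, 0.587]
force: [-0.2, -0.2, -0.6]
finger_gap: 0.999
```

Call:
step_arm --pt "-0.01 0 0 0" --pt "-0.03 0 0 0" --pt "-0.06 0 0 0" --pt "-0.09 0 0 0" --pt "-0.12 0 0 0" --pt "-0.14 0 0 0" --pt "-0.14 0 0 0" --pt "-0.14 0 0 0"

```text
t: 26.23
tcp_pos: [0.5834, -0.3456, 0.17]
tool_rot: [0.392, 0.591, -0.389, 0.588]
force: [0.1, -0.5, 0.2]
finger_gap: 1.001
```

```bash
python3 -c "
from o import *
go([.5,-.34,.16])
cv2.imwrite('pics/m1.png',cv2.cvtColor(optics.snapshot('wrist'),cv2.COLOR_RGB2BGR))
cv2.imwrite('pics/m_top.png',cv2.cvtColor(optics.snapshot('top'),cv2.COLOR_RGB2BGR))
im=cv2.cvtColor(optics.snapshot('scene'),cv2.COLOR_RGB2BGR);cv2.imwrite('pics/m_scene.png',im)
b=cv2.resize(im[140:230,190:310],None,fx=3.3,fy=3.3);c=cv2.resize(im[230:350,310:430],(297,297))
cv2.imwrite('pics/m_s.png',np.hstack([b,c]))
"
```

```text
t 26.23 tcp [ 0.5834 -0.3456  0.17  ] gap 1.001 q [-0.7   0.67  1.34  0.    1.14  0.47] F [ 0.1 -0.5  0.2]
axes x [-0.001  0.006 -1.   ] jaw [ 0.391 -0.92  -0.005]
delta tool [ 0.0101 -0.0745 -0.0377]
```

View pics/m1.png

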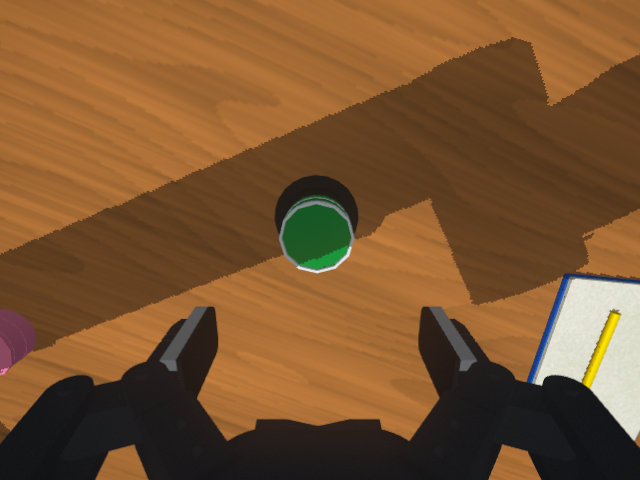

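View pics/m_s.png

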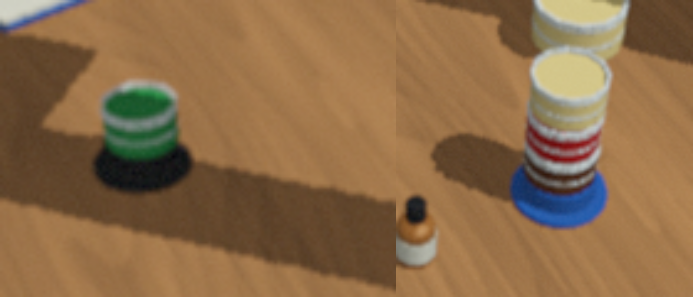

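View pics/m_top.png

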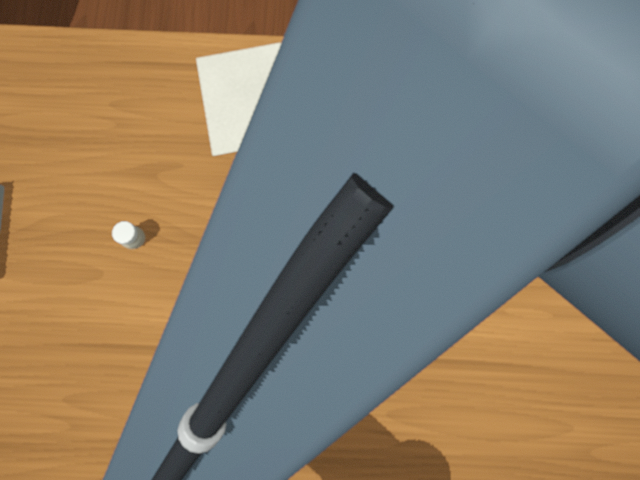

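The scene crops show cream on red on brown on blue, and green on black, all level. The top view is blocked by the arm. One numeric check before hand-in.

```bash
python3 -c "
from h import *
p=optics.camera_params('scene');a=cv2.imread('pics/a_scene.png');b=cv2.imread('pics/m_scene.png')
for n,(x0,y0,x1,y1) in dict(bottle=(300,305,335,340),box=(252,253,297,295),jar=(390,362,430,410)).items():
  A=cv2.cvtColor(a[y0:y1,x0:x1],cv2.COLOR_BGR2GRAY).astype(np.float32);B=cv2.cvtColor(b[y0:y1,x0:x1],cv2.COLOR_BGR2GRAY).astype(np.float32)
  print(n,cv2.phaseCorrelate(A,B),np.abs(A-B).mean())
h=cv2.cvtColor(b,cv2.COLOR_BGR2HSV).astype(int);H,S,V=[h[...,i] for i in range(3)]
for n,X,m in(('cream',[.464,.1535,.119],(H>20)&(H<35)&(S>60)&(S<160)&(V>110)),('green',[.5825,-.344,.053],(H>45)&(H<90)&(S>120))):
  e=proj(p,X);c=blob(b,(m*255).astype(np.uint8),tuple(int(v) for v in e),13);print(n,e,c,onplane(p,c[0],X[2]))
"
```

```text
bottle ((-0.0575859049418348, 0.062204978360888674), 1.0370362137938722) 1.6318368
box ((0.5526791120643253, 0.3814614375835035), 1.0953883357106904) 1.5624338
jar ((0.03777536545502258, 0.05465445730986218), 0.9901883671681087) 1.4463542
cream [378.62508071 261.42497931] (array([379.48376465, 259.95513916]), (17.577714920043945, 25.309898376464844), np.int32(347)) [0.46056286 0.15076502 0.119     ]
green [230.65421898 172.31956615] (array([231.432724  , 171.02256775]), (8.088252067565918, 18.37196922302246), np.int32(123)) [ 0.57886429 -0.34889414  0.053     ]
```

```bash
python3 -c "
from station import manip
print(manip.sign_off())"
```

```text
the job is handed in; nothing more can be done
None
```

The blue stand now holds the brown dish, then red, then the small cream dish on top. The green dish is alone on the black stand. I let go of every dish, drew the gripper clear, and handed the job in at about 26 s.

- **Seating:** The brown, red and green dishes met their seats at the expected height, with 5–9 N of contact. Cream showed no contact force, but I released it about 0.3 mm from its expected height. The last wrist and scene pictures show every dish nested and level.
- **Position check:** The scene camera put the cream and green dishes within about 1.7 pixels of where they should be. That is 4–6 mm on the bench, and the same camera read 2–3 mm off at the start. The last top picture was blocked by the arm, so it confirmed nothing.
- **Bystanders:** In the scene picture the oil bottle and the white-capped jar shifted less than 0.1 pixel. The slide box showed about 0.6 pixel; the gripper never came near it.
- **Slips along the way:** The first move was refused because of a missing number. On the brown pickup the gripper was about 9 mm off, so the fingers pushed the dish upright along the bench before gripping it. The tool leaned up to about 0.8° during the work.

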